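# Unpile the amplifier parts onto their layout cards

### The arm

A 7-joint arm with a two-finger parallel gripper is mounted at the origin on the work surface. World frame = base frame: x ahead of the robot, y to its left, z up, the work surface at z = 0. Lengths are in m, angles in rad, forces in N, time in s.
With the tool pointing down it reaches from about 0.425 to 0.875 m from the base axis. Payload 4.7 kg.
Tool frame: the origin (TCP) lies at the very end of the fingers, on their centre line; the grasp point (between the pads) lies 19 mm behind it; z points along the fingers, y is the line along which they close (so a half turn about z gives the same grasp; the last joint's range is limited). The gripper opens to 87 mm and grips with 3 to 60 N. Pads are 19 mm wide; open, the fingers measure 117 mm over their backs; the gripper's body (75 mm by 190 mm) begins 51 mm behind the grasp point.
Start: joints at [1.181, 0.321, -0.07, 1.45, 0.023, 1.371, -0.057], TCP at [0.255, -0.598, 0.223] pointing down, gripper open.
Joint ranges: [-2.86, 2.86], [-0.3, 2.09], [-1.38, 1.24], [0.06, 2.45], [-1.56, 4.7], [0.09, 2.05], [-2.69, 2.69]. Speed limits (rad/s): [2.57, 2.57, 3.14, 3.14, 3.14, 3.14, 3.14].

### API

Orientations are given as a rotation vector (axis times angle).
In Python, from bench import ctrl, vision gives the robot as it stands.
- The arm moves only by the tool jog_arm, never from a script. Its argument "increments" is a list of rows, each an object of numbers: "tx", "ty", "tz": the shift along the tool's x, y, z in mm; "wx", "wy", "wz": the turn, a rotation vector about the tool's x, y, z in rad; "gripper": the opening, from 0 (shut) to 1 (fully open). In form: [{"tx": .., "ty": .., "tz": .., "wx": .., "wy": .., "wz": .., "gripper": ..}, ...]. A call has exactly 5 rows; each row is the pose to reach, as a shift and turn from the pose commanded when the call began, along the tool's axes at that moment; what a row does not reach only later rows make up. A row lasts 1/12 s, in which the tool goes at most 41.7 mm and 7.16 degrees, less where a joint would pass 70% of its speed; a pose out of reach is approached as far as the arm can. A call with a gripper value outside its range is refused whole. The fingers move at their own pace and stop on an object; "grip_force" is the grip in N (left out, the last holds). Time passes only in rows, so rows that repeat a pose let the fingers close, or fill a call up. It gives the time, the measured TCP pose, the force, the opening and the grip force at its end, in the units of the state.
- ctrl.get_state(): the state, without advancing time (a new reading comes with each control period).
- vision.get_image(name): name is "scene" or "top"; returns a dict with "color" (420x560x3 uint8, blue, green, red), "fx", "fy", "cx", "cy" (pixels), "k1" (the pictures are not rectified: a ray, as slopes to the right and down, at radius r is drawn at 1 + k1 r^2 times it, then the intrinsics apply), "extrinsics" (4x4, takes a point from world to camera coordinates). Camera axes: x right, y down, z forward; pixel columns grow to the right and rows downward; lengths in m; the calibration is good to about 2 mm. A picture is of the moment at which its call begins. There is no depth.
- ctrl.close_job(): hands the job in; it is judged then, once.
Trained networks look in the newest picture that a camera, given by its name, has taken for a name from the list of things; names that differ only in an ending like _2 or _b are one class to them, and where a whole thing is asked for, a point or a joint stands for the part that bears it (a point fixed in the world has none). Each returns a list of dicts, best first, with "conf" (0 to 1); they miss things now and then, are a little off and sometimes report something else, mostly with a low value. They report only what shows in the picture. A call takes as long as a camera call. They do not tell look-alikes from the thing itself.
- vision.spot_in(camera, thing): "bbox" ([left, top, right, bottom] in pixels, round what is visible of it).
The state is a dict: "time": time; "joint_positions": joint angles; "qd": joint speeds; "joint_torque": joint torques, N m; "position": TCP position; "tool_rot": TCP orientation; "ft_force": force on the tool from outside, world axes, zero at the start; "torque": the same for the moment, N m; "grip_width": opening from 0.0 (shut) to 1.0 (fully open); "grip_force": force on a finger pad.
Only numpy, scipy, OpenCV 4.12 (cv2) and the standard library are available. Lean on these libraries where they do the work, as an engineer would, in place of code of your own. Each camera call takes 0.05 s, during which the arm holds its last target. There are 200 camera calls.

### The job

The parts taken out of the amplifier lie in two piles on the bench. Take the piles apart and set each of the five parts upright on the white card that shows its silhouette in its own colour, covering the silhouette and squared up with it (the round knob may point anywhere). Set the parts down, do not drop them or let them fall, and leave all five standing still on their cards.

Things in the scene. Friction and masses are not known exactly. Their poses are not given: they have to be found in the camera images.
- grey_case_mid (a point): Bare metal, plain grey die-cast electronics case, a closed box 112 x 60 x 31 mm, about 0.25 kg. Loose. At the start it stands on the bench under one of the two piles. The point is its centre, 15.5 mm above its flat underside; x runs along its 112 mm side, y along its 60 mm side, z up.
- blue_case_mid (a point): Blue painted die-cast electronics case, a closed box 112 x 60 x 31 mm, about 0.25 kg. Loose. At the start it stands on the bench under one of the two piles. The point is its centre, 15.5 mm above its flat underside; x runs along its 112 mm side, y along its 60 mm side, z up.
- capacitor_mid (a point): Yellow box film capacitor, 58 x 46 x 30 mm, about 0.1 kg. Loose. At the start it lies on either case, within 15 mm of its middle, perhaps with the knob on it. The point is its centre, 15 mm above its flat underside; x runs along its 58 mm side, y along its 46 mm side, z up.
- transformer_mid (a point): Red encapsulated transformer, a block 58 x 46 x 30 mm with small brass tags at its ends, about 0.25 kg. Loose. At the start it lies on either case, within 15 mm of its middle, perhaps with the knob on it. The point is its centre, 15 mm above its flat underside; x runs along its 58 mm side, y along its 46 mm side, z up.
- knob_mid (a point): Round black control knob with a white pointer line on top, 22 mm high: a skirt 34 mm across and 5 mm high, above it a grip 28 mm across; about 30 g. Loose. At the start it stands on the capacitor or the transformer, within 20 mm of its middle. The point is its centre, 11 mm above its flat underside; x points along the pointer line (its direction does not matter), z up.
- card_grey_top (a point): White flat layout card, 132 x 80 mm, 3 mm thick, fixed to the bench, with the 112 x 60 mm silhouette of the grey case printed in grey in its middle. The point is the middle of its top face, at the height the part's underside must rest (3 mm above the bench); x runs along the long side of the silhouette, z up.
- card_blue_top (a point): White flat layout card, 132 x 80 mm, 3 mm thick, fixed to the bench, with the 112 x 60 mm silhouette of the blue case printed in blue in its middle. The point is the middle of its top face, at the height the part's underside must rest (3 mm above the bench); x runs along the long side of the silhouette, z up.
- card_yellow_top (a point): White flat layout card, 86 x 74 mm, 3 mm thick, fixed to the bench, with the 58 x 46 mm silhouette of the capacitor printed in yellow in its middle. The point is the middle of its top face, at the height the part's underside must rest (3 mm above the bench); x runs along the long side of the silhouette, z up.
- card_red_top (a point): White flat layout card, 86 x 74 mm, 3 mm thick, fixed to the bench, with the 58 x 46 mm silhouette of the transformer printed in red in its middle. The point is the middle of its top face, at the height the part's underside must rest (3 mm above the bench); x runs along the long side of the silhouette, z up.
- card_black_top (a point): White flat layout card, 70 x 70 mm, 3 mm thick, fixed to the bench, with the 34 mm round silhouette of the knob printed in black in its middle. The point is the middle of its top face, at the height the part's underside must rest (3 mm above the bench); x runs along one side of the card, z up.
Mind the look-alikes: they are no part of the job. Of the things shaped like the part that bears blue_case_mid, the blue one is meant.

How it is judged:
By the outcome, as a careful person would: the job done as asked, in the order asked, and still so for the second after the job is handed in, with the robot touching nothing.
It also fails if it takes over 138 s, if anything falls off the work surface, if the arm or the gripper's body presses on something with over 40 N, if the wrist force passes 120 N, or if a joint passes its speed limit or range.

## Working session

There is one attempt and no reset: what is moved stays moved. The work goes in short steps, Python scripts to look and compute and a tool call to move; the robot and the scene stay as the last step left them, time stands still between calls to the robot, and variables do not carry over. Pictures are saved under pics/ and viewed, at most 14 in all, crops included, and the job is handed in when it is done.

Besides the shell and the picture viewer there is one more tool, called after "Emit:" by a JSON object that holds its "op" and its "data", one argument or row to a line. jog_arm: Moves the arm, as the interface text tells. Its arguments: {"type":"object","properties":{"increments":{"type":"array"},"grip_force":{"type":"number"}},"required":["increments"]}

```bash
ls; mkdir -p pics; python3 - <<'E'
from bench import ctrl, vision
import cv2
for n in("scene","top"):
    im=vision.get_image(n); cv2.imwrite(f"pics/{n}0.png",im["color"])
    print(n,im["fx"],im["fy"],im["cx"],im["cy"],im["k1"],im["extrinsics"])
s=ctrl.get_state(); print({k:s[k] for k in("time","position","tool_rot","grip_width","ft_force")})
E
```

```text
pics
scene 503.2369531836059 503.2369531836059 277.44336159217346 215.76190562137361 -0.03244421249769474 [[ 0.24424585  0.96959833 -0.0149348  -0.11315619]
 [ 0.62472589 -0.16911299 -0.7623112  -0.24157694]
 [-0.74166133  0.17686119 -0.64703832  1.5206508 ]
 [ 0.          0.          0.          1.        ]]
top 541.2086509531787 541.2086509531787 283.21696705067865 213.98745458914988 0.0516930372415522 [[-0.01821944 -0.99978443 -0.0099568   0.00470851]
 [-0.98962256  0.01945209 -0.14236853  0.48885128]
 [ 0.14253152  0.0072596  -0.98976364  1.32110184]
 [ 0.          0.          0.          1.        ]]
{'time': 0.1, 'position': array([ 0.25514819, -0.59730476,  0.22157224]), 'tool_rot': array([-3.07615287e+00, -6.29688628e-01,  6.80699442e-04]), 'grip_width': 1.0005932248037923, 'ft_force': array([ 0.2161368 ,  0.00296568, -0.58734268])}
```

View pics/scene0.png

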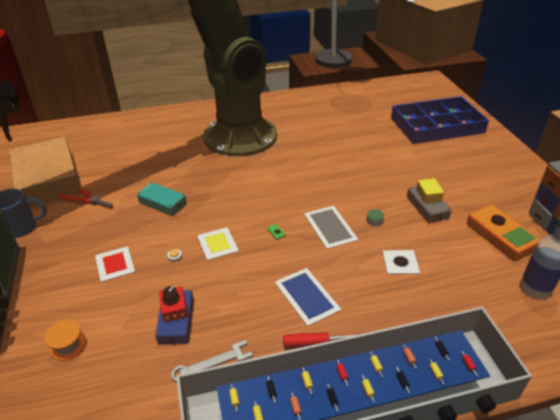

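View pics/top0.png

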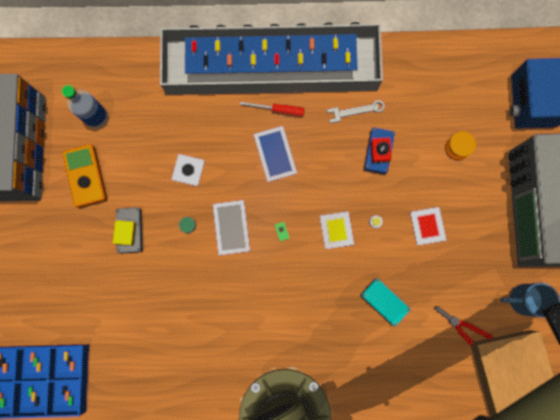

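Top view: the blue pile (blue case, red transformer, knob) is at about (380,150), and the grey pile (grey case, yellow capacitor) is at about (125,232). Blue-case candidates are the navy box at (380,150) and the teal box at (385,302). The navy one fits because it is blue and sits under a pile. Knob candidates are the black knob on the red block at (382,148) and the green disc at (188,225). The black one on the pile fits. I'll confirm both in one crop.

```bash
python3 - <<'E'
import cv2,numpy as np
t=cv2.imread("pics/top0.png");s=cv2.imread("pics/scene0.png")
def c(im,x,y,w=80,h=60): return cv2.resize(im[y-h//2:y+h//2,x-w//2:x+w//2],(400,300),interpolation=cv2.INTER_NEAREST)
a=np.vstack([np.hstack([c(t,380,150),c(t,125,232)]),np.hstack([c(s,174,312),c(s,430,200)])])
cv2.imwrite("pics/crop1.png",a)
h=lambda im,x,y:cv2.cvtColor(im[y:y+1,x:x+1],cv2.COLOR_BGR2HSV)[0,0]
for n,im,pts in(("t",t,dict(blue=(385,135),blue2=(375,168),grey=(133,215),grey2=(135,247),yel=(123,232),red=(375,158),cardg=(231,228),cardb=(275,153),cardy=(337,230),cardr=(428,226),white=(180,160),wood=(300,300))),("s",s,dict(blue=(170,332),grey=(432,210),grey2=(440,203),yel=(430,188),wood=(350,180)))):
    print(n,{k:h(im,*p).tolist() for k,p in pts.items()})
E
```

```text
t {'blue': [107, 180, 142], 'blue2': [107, 170, 147], 'grey': [22, 20, 137], 'grey2': [21, 18, 139], 'yel': [30, 243, 205], 'red': [2, 232, 211], 'cardg': [18, 25, 151], 'cardb': [114, 106, 145], 'cardy': [29, 242, 202], 'cardr': [1, 227, 212], 'white': [0, 3, 203], 'wood': [14, 185, 190]}
s {'blue': [114, 125, 126], 'grey': [14, 44, 121], 'grey2': [14, 47, 114], 'yel': [28, 182, 219], 'wood': [12, 168, 191]}
```

View pics/crop1.png

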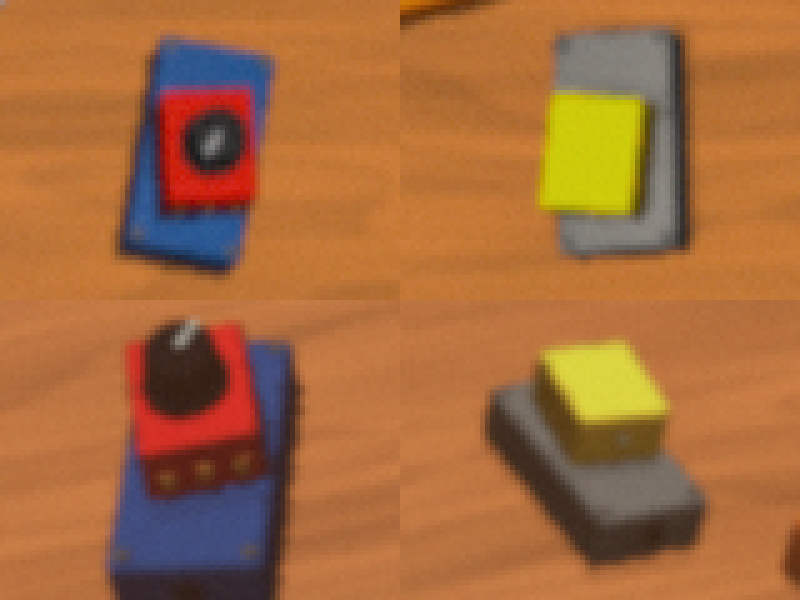

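Confirmed: the navy case is under the red transformer with the black knob on top, and the grey case is under the yellow capacitor. Next I'll fit poses by matching model silhouettes in both cameras.

```bash
cat > h.py <<'E'
import cv2,numpy as np
from scipy.optimize import minimize
from bench import ctrl,vision
def grab(names=("top","scene")): return [vision.get_image(n) for n in names]
def box(l,w,h,z0):
    return lambda x,y,a:[np.array([[x+np.cos(a)*i*l/2-np.sin(a)*j*w/2,y+np.sin(a)*i*l/2+np.cos(a)*j*w/2,z] for i in(-1,1) for j in(-1,1) for z in(z0,z0+h)])]
def knob(z0):
    t=np.linspace(0,2*np.pi,40)
    c=lambda x,y,r,z:np.c_[x+r*np.cos(t),y+r*np.sin(t),0*t+z]
    return lambda x,y,a:[np.r_[c(x,y,.017,z0),c(x,y,.017,z0+.005)],np.r_[c(x,y,.014,z0),c(x,y,.014,z0+.022)]]
def proj(im,P):
    E=im["extrinsics"];K=np.array([[im["fx"],0,im["cx"]],[0,im["fy"],im["cy"]],[0,0,1.]])
    return cv2.projectPoints(np.asarray(P,float),cv2.Rodrigues(E[:3,:3])[0],E[:3,3],K,np.array([im["k1"],0,0,0]))[0][:,0]
def ground(im,uv,z):
    K=np.array([[im["fx"],0,im["cx"]],[0,im["fy"],im["cy"]],[0,0,1.]]);E=im["extrinsics"]
    n=cv2.undistortPoints(np.array([[uv]],float),K,np.array([im["k1"],0,0,0]))[0,0]
    d=E[:3,:3].T@np.r_[n,1];c=-E[:3,:3].T@E[:3,3]
    return (c+d*(z-c[2])/d[2])[:2]
def masks(im):
    H,S,V=[c.astype(int) for c in cv2.split(cv2.cvtColor(im["color"],cv2.COLOR_BGR2HSV))]
    non=~((H>=7)&(H<=20)&(S>105)&(V>115))
    red=((H<=5)|(H>=172))&(S>150)&(V>60); yel=(H>=22)&(H<=36)&(S>120)
    black=(V<85)
    return dict(non=non,red=red,yel=yel,black=black)
def render(im,hulls,o,n):
    r=np.zeros((n*4,n*4),np.uint8)
    for P in hulls:
        q=(proj(im,P)-o+.5)*4-.5
        cv2.fillConvexPoly(r,cv2.convexHull(np.round(q*16).astype(np.int32)),255,shift=4)
    return cv2.resize(r,(n,n),interpolation=cv2.INTER_AREA)/255.
def fit(ims,key,model,x0,extra=[],ignore=[],n=90):
    """model(x,y,a)->hulls; extra: fixed hulls joined; ignore: fixed hulls left out"""
    D=[]
    for im in ims:
        o=np.round(proj(im,[[x0[0],x0[1],.02]])[0]-n/2).astype(int)
        m=np.zeros((n,n));k=masks(im)[key]
        s=k[max(o[1],0):o[1]+n,max(o[0],0):o[0]+n];m[max(-o[1],0):,max(-o[0],0):][:s.shape[0],:s.shape[1]]=s
        c=cv2.connectedComponents(cv2.dilate(m.astype(np.uint8),np.ones((3,3))))[1]
        w=1-(render(im,ignore,o,n)>0) if ignore else np.ones((n,n))
        r0=render(im,model(*x0)+extra,o,n)
        lab=np.bincount((c*(r0>.5)).ravel().astype(int))
        if len(lab)>1: m=m*(c==1+np.argmax(lab[1:]))
        D.append((im,o,m,w))
    f=lambda p:sum((w*np.abs(render(im,model(p[0],p[1],p[2]*10)+extra,o,n)-m)).sum()/len(D) for im,o,m,w in D)
    best=None;p0=np.array([x0[0],x0[1],x0[2]/10])
    for st in(.012,.004):
        S=np.vstack([p0]+[p0+st*np.eye(3)[i] for i in range(3)])
        r=minimize(f,p0,method="Nelder-Mead",options=dict(initial_simplex=S,xatol=5e-5,fatol=.05));p0=r.x
    return np.array([r.x[0],r.x[1],r.x[2]*10]),r.fun
E
cat > find.py <<'E'
from h import *
ims=grab();t=ims[0]
deg=np.pi/180
def rep(n,g,*a,**k):
    out=[]
    for s in(ims,ims[:1],ims[1:]):
        p,e=fit(s,*a,**k);out.append((np.round(p[:2]*1000,1).tolist(),round(p[2]/deg,1),round(e,1)))
    print(n,out); return fit(ims,*a,**k)[0]
G=lambda u,z,a:(*ground(t,u,z),a*deg)
for n,u,l,w,a in(("grey",(231,228),.132,.08,0),("blue",(275,153),.132,.08,0),("yellow",(337,230),.086,.074,90),("red",(428,226),.086,.074,90),("black",(188,170),.07,.07,-10)):
    for aa in ((a,) if n in("grey","blue","black") else (0,90)):
        rep("card "+n,None,"non",box(l,w,.003,0),G(u,.003,aa))
red=rep("red",0,"red",box(.058,.046,.03,.031),G((380,150),.06,0),ignore=knob(.061)(*G((383,148),.08,0)))
kn=rep("knob",0,"black",knob(.061),G((383,148),.08,0),n=24)
rep("blue",0,"non",box(.112,.06,.031,0),G((380,151),.03,-10),extra=box(.058,.046,.03,.031)(*red)+knob(.061)(*kn))
yel=rep("yel",0,"yel",box(.058,.046,.03,.031),G((123,232),.06,0))
rep("grey",0,"non",box(.112,.06,.031,0),G((129,230),.03,0),extra=box(.058,.046,.03,.031)(*yel))
E
python3 find.py
```

```text
card grey [([462.3, 130.2], np.float64(6.5), np.float64(58.3)), ([462.5, 130.2], np.float64(6.4), np.float64(70.0)), ([462.0, 129.7], np.float64(6.7), np.float64(44.0))]
card blue [([653.5, 14.6], np.float64(15.1), np.float64(63.6)), ([654.0, 15.0], np.float64(15.2), np.float64(69.6)), ([653.5, 14.2], np.float64(14.8), np.float64(51.4))]
card yellow [([450.1, -139.7], np.float64(7.5), np.float64(46.6)), ([450.7, -139.4], np.float64(7.2), np.float64(50.7)), ([449.4, -140.1], np.float64(7.8), np.float64(36.0))]
card yellow [([450.2, -139.5], np.float64(88.2), np.float64(230.3)), ([450.4, -139.6], np.float64(88.0), np.float64(246.8)), ([450.8, -140.4], np.float64(89.2), np.float64(211.2))]
card red [([455.8, -371.9], np.float64(8.8), np.float64(52.8)), ([456.5, -371.4], np.float64(8.2), np.float64(53.9)), ([455.4, -372.6], np.float64(8.8), np.float64(39.7))]
card red [([456.6, -372.1], np.float64(88.2), np.float64(252.5)), ([457.0, -370.9], np.float64(89.0), np.float64(260.7)), ([456.3, -372.3], np.float64(88.9), np.float64(239.4))]
card black [([614.6, 241.7], np.float64(-14.9), np.float64(31.8)), ([615.2, 241.9], np.float64(-15.6), np.float64(42.9)), ([614.3, 241.5], np.float64(-15.2), np.float64(15.8))]
red [([643.4, -253.1], np.float64(2.6), np.float64(124.1)), ([646.9, -251.6], np.float64(-2.6), np.float64(85.6)), ([641.2, -253.2], np.float64(2.5), np.float64(138.4))]Traceback (most recent call last):
  File "find.py", line 14, in <module>
    kn=rep("knob",0,"black",knob(.061),G((383,148),.08,0),n=24)
TypeError: rep() got multiple values for argument 'n'
```

```bash
sed -i 's/^def rep(n,g/def rep(nm,g/; s/print(n,out)/print(nm,out)/; s/np.round(p\[:2\]\*1000,1).tolist(),round(p\[2\]\/deg,1),round(e,1)/np.round(p[:2]*1000,1).tolist(),float(round(p[2]\/deg,1)),float(round(e,1))/' find.py
sed -i '/^for n,u,l/,/rep("card/d; /^red=/d' find.py
sed -i 's/^kn=.*/&\nbig=lambda x,y,a:[(P-np.array([x,y,.072]))*1.25+np.array([x,y,.072]) for P in knob(.061)(x,y,a)]\nred=rep("red",0,"red",box(.058,.046,.03,.031),G((380,150),.06,0),ignore=big(*kn))/' find.py; python3 find.py
```

```text
knob [([641.5, -253.3], 5.1, 40.8), ([649.3, -253.8], 0.8, 56.0), ([640.9, -254.8], 4.7, 8.3)]
red [([643.1, -253.2], 2.2, 114.9), ([647.5, -253.9], -0.0, 79.7), ([632.1, -253.8], 2.9, 116.4)]
blue [([650.6, -253.5], -11.5, 101.6), ([651.3, -253.3], -12.3, 67.1), ([649.5, -253.8], -11.0, 125.5)]
yel [([448.8, 390.1], -8.7, 170.1), ([449.4, 389.8], -3.1, 63.8), ([426.4, 401.4], -25.8, 228.6)]
grey [([457.3, 386.6], 1.0, 118.1), ([458.2, 386.8], 1.6, 91.0), ([455.4, 386.5], -1.3, 132.5)]
```

```bash
python3 - <<'E'
from h import *
ims=grab();d=np.pi/180
out=[]
for im,cs in zip(ims,(((380,150),(125,232)),((174,312),(430,200)))):
    m=masks(im);row=[]
    B=[(box(.112,.06,.031,0)(.6506,-.2535,-11.5*d),(255,255,255)),(box(.058,.046,.03,.031)(.6475,-.2539,0),(0,255,0)),(knob(.061)(.6475,-.2538,0),(255,255,0)),(box(.112,.06,.031,0)(.4575,.3866,1*d),(255,255,255)),(box(.058,.046,.03,.031)(.4494,.3898,-3*d),(0,0,255))]
    for (x,y),k in zip(cs,("red","yel")):
        a=im["color"].copy(); a[m[k]]=a[m[k]]//2+np.array([120,0,120],np.uint8); a[m["black"]]=(0,120,0)
        a=cv2.resize(a[y-30:y+30,x-40:x+40],(400,300),interpolation=cv2.INTER_NEAREST)
        for hs,c in B:
            for P in hs:
                q=(proj(im,P)-[x-40,y-30]+.5)*5
                cv2.polylines(a,[cv2.convexHull(np.round(q).astype(np.int32))],True,c,1)
        row.append(a)
    out.append(np.hstack(row))
cv2.imwrite("pics/ov1.png",np.vstack(out))
E
```

```text
(no output)
```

View pics/ov1.png

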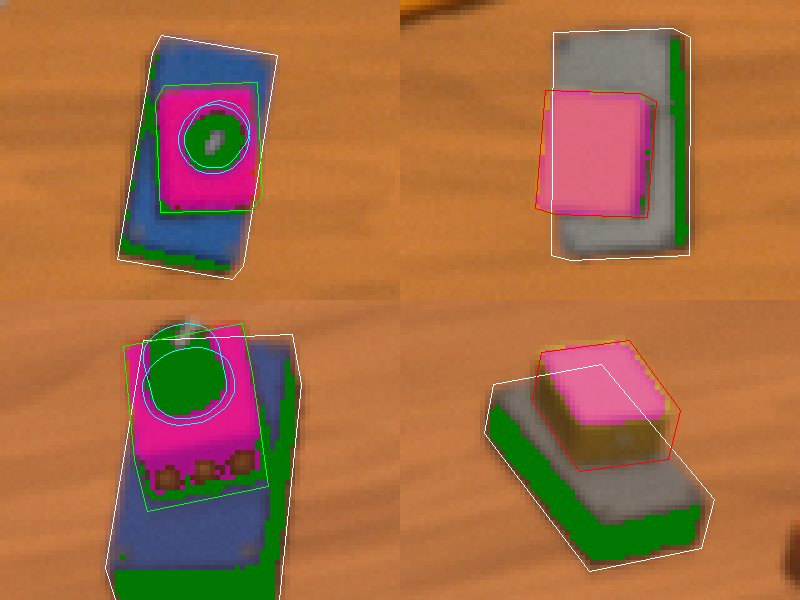

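The overlay agrees with the fits: white outlines on both cases, and the knob centre in the top image at about (383,148). The transformer is near (646,-253) at yaw 2°, and the capacitor near (449,388) at about -4.5°. I'll write a planner that turns waypoints into increments.

```bash
cat > plan.py <<'E'
import sys,numpy as np
from scipy.spatial.transform import Rotation as R
from bench import ctrl
# args: x,y,z,yaw (mm,deg) waypoints; prints final increment per call, from the measured pose
s=ctrl.get_state();p=np.array(s["position"])*1000;Q=R.from_rotvec(s["tool_rot"])
print("t",round(s["time"],2),"p",p.round(1),"yaw",round(np.degrees(np.arctan2(*Q.as_matrix()[[1,0],0])),2),"tilt",Q.as_matrix()[:2,2].round(4),"w",round(s["grip_width"]*87,1),"F",np.round(s["ft_force"],1))
for a in sys.argv[1:]:
    x,y,z,w=map(float,a.split(","));T=R.from_euler("z",w,degrees=True)*R.from_euler("x",180,degrees=True)
    d=Q.inv().apply(np.array([x,y,z])-p).round(1);r=(Q.inv()*T).as_rotvec().round(3)
    print(a,"t",d.tolist(),"w",r.tolist(),"len",round(np.linalg.norm(d)),"deg",round(np.degrees(np.linalg.norm(r)),1))
    p=p+Q.apply(d);Q=Q*R.from_rotvec(r)
E
python3 plan.py 385,-485,200,12 515,-370,180,2 646,-254,130,2 646,-254,68,2
```

```text
t 0.4 p [ 255.3 -597.7  222.4] yaw 23.14 tilt [-0.0001  0.0001] w 86.8 F [ 0.  -0.3  0.3]
385,-485,200,12 t [163.5, -52.7, 22.4] w [-0.0, 0.0, 0.194] len 173 deg 11.1
515,-370,180,2 t [151.1, -85.4, 20.0] w [-0.0, 0.0, 0.175] len 175 deg 10.0
646,-254,130,2 t [135.0, -111.4, 50.0] w [-0.0, 0.0, -0.0] len 182 deg 0.0
646,-254,68,2 t [-0.0, 0.1, 62.0] w [-0.0, 0.0, -0.0] len 62 deg 0.0
```

Emit:
{"op": "jog_arm", "data": {
  "increments": [
    {"tx": 33, "ty": -10.5, "tz": 4.5, "wz": 0.04},
    {"tx": 65, "ty": -21, "tz": 9, "wz": 0.08},
    {"tx": 98, "ty": -31.5, "tz": 13.5, "wz": 0.12},
    {"tx": 131, "ty": -42, "tz": 18, "wz": 0.16},
    {"tx": 163.5, "ty": -52.7, "tz": 22.4, "wz": 0.194}
  ]
}}

```text
validation failed for argument at $.in...
```

Emit:
{"op": "jog_arm", "data": {
  "increments": [
    {"tx": 30, "ty": -17, "tz": 4, "wz": 0.035},
    {"tx": 60, "ty": -34, "tz": 8, "wz": 0.07},
    {"tx": 91, "ty": -51, "tz": 12, "wz": 0.105},
    {"tx": 121, "ty": -68, "tz": 16, "wz": 0.14},
    {"tx": 151.1, "ty": -85.4, "tz": 20, "wz": 0.175}
  ]
}}

```text
validation failed for argument at $.in...
```

Emit:
{"op": "jog_arm", "data": {
  "increments": [
    {"tx": 34, "ty": -28, "tz": 12},
    {"tx": 68, "ty": -56, "tz": 25},
    {"tx": 100, "ty": -83, "tz": 38},
    {"tx": 122, "ty": -101, "tz": 46},
    {"tx": 135, "ty": -111.4, "tz": 50}
  ]
}}

```text
validation failed for argument at $.in...
```

```bash
python3 plan.py 646,-254,68,2; python3 - <<'E'
from h import *
im,=grab(("scene",))
x,y=174,300
cv2.imwrite("pics/k1.png",cv2.resize(im["color"][y-45:y+45,x-60:x+60],(720,540)))
E
```

```text
t 0.4 p [ 255.3 -597.7  222.4] yaw 23.14 tilt [-0.0001  0.0001] w 86.8 F [ 0.  -0.3  0.3]
646,-254,68,2 t [494.3, -162.5, 154.4] w [-0.0, 0.0, 0.369] len 543 deg 21.1
```

View pics/k1.png

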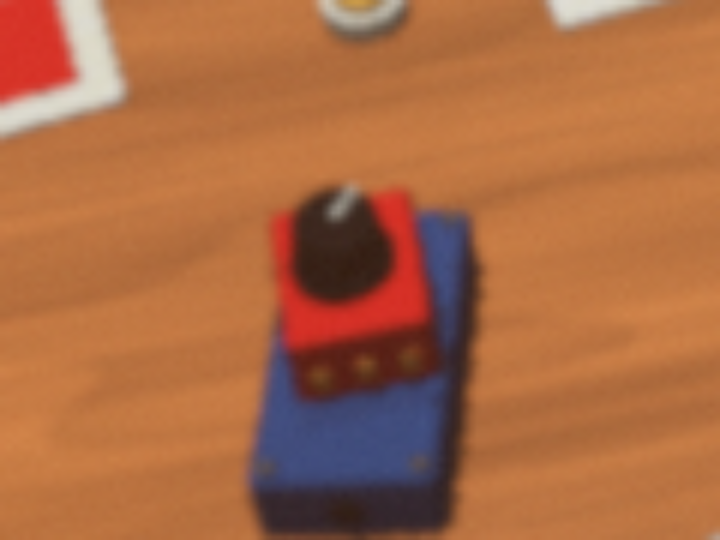

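The arm has not moved: the pile is unchanged, with the knob at crop (342,240). The call was refused because rows seem to need every field.

Emit:
{"op": "jog_arm", "data": {
  "increments": [
    {"tx": 33, "ty": -10.5, "tz": 4.5, "wx": 0, "wy": 0, "wz": 0.04, "gripper": 1},
    {"tx": 65, "ty": -21, "tz": 9, "wx": 0, "wy": 0, "wz": 0.08, "gripper": 1},
    {"tx": 98, "ty": -31.5, "tz": 13.5, "wx": 0, "wy": 0, "wz": 0.12, "gripper": 1},
    {"tx": 131, "ty": -42, "tz": 18, "wx": 0, "wy": 0, "wz": 0.16, "gripper": 1},
    {"tx": 163.5, "ty": -52.7, "tz": 22.4, "wx": 0, "wy": 0, "wz": 0.194, "gripper": 1}
  ]
}}

```text
time: 0.87
position: [0.3862, -0.4839, 0.2002]
tool_rot: [3.124, 0.326, 0.0]
ft_force: [-0.4, -1.0, -0.4]
grip_width: 1.002
grip_force: 0.0
```

Emit:
{"op": "jog_arm", "data": {
  "increments": [
    {"tx": 30, "ty": -17, "tz": 4, "wx": 0, "wy": 0, "wz": 0.035, "gripper": 1},
    {"tx": 60, "ty": -34, "tz": 8, "wx": 0, "wy": 0, "wz": 0.07, "gripper": 1},
    {"tx": 91, "ty": -51, "tz": 12, "wx": 0, "wy": 0, "wz": 0.105, "gripper": 1},
    {"tx": 121, "ty": -68, "tz": 16, "wx": 0, "wy": 0, "wz": 0.14, "gripper": 1},
    {"tx": 151.1, "ty": -85.4, "tz": 20, "wx": 0, "wy": 0, "wz": 0.175, "gripper": 1}
  ]
}}

```text
time: 1.28
position: [0.5162, -0.3689, 0.1802]
tool_rot: [3.141, 0.052, 0.001]
ft_force: [0.7, -0.2, 0.3]
grip_width: 1.0
grip_force: 0.0
```

Emit:
{"op": "jog_arm", "data": {
  "increments": [
    {"tx": 30, "ty": -25, "tz": 11, "wx": 0, "wy": 0, "wz": 0, "gripper": 1},
    {"tx": 60, "ty": -50, "tz": 22, "wx": 0, "wy": 0, "wz": 0, "gripper": 1},
    {"tx": 90, "ty": -75, "tz": 34, "wx": 0, "wy": 0, "wz": 0, "gripper": 1},
    {"tx": 118, "ty": -97, "tz": 44, "wx": 0, "wy": 0, "wz": 0, "gripper": 1},
    {"tx": 135, "ty": -111.4, "tz": 50, "wx": 0, "wy": 0, "wz": 0, "gripper": 1}
  ]
}}

```text
time: 1.7
position: [0.6486, -0.2489, 0.1286]
tool_rot: [-3.138, -0.062, -0.0]
ft_force: [-0.5, 0.6, -0.8]
grip_width: 1.0
grip_force: 0.0
```

```bash
python3 - <<'E'
from h import *
im,=grab(("scene",))
x,y=174,300
cv2.imwrite("pics/k2.png",cv2.resize(im["color"][y-60:y+60,x-80:x+80],(800,600)))
E
python3 plan.py 646,-254,68,2
```

```text
t 1.75 p [ 650.8 -244.4  127.5] yaw 2.53 tilt [0.0009 0.0064] w 87.4 F [ 2.1  3.8 -0.5]
646,-254,68,2 t [-5.3, 9.7, 59.4] w [-0.006, -0.001, 0.009] len 60 deg 0.6
```

View pics/k2.png

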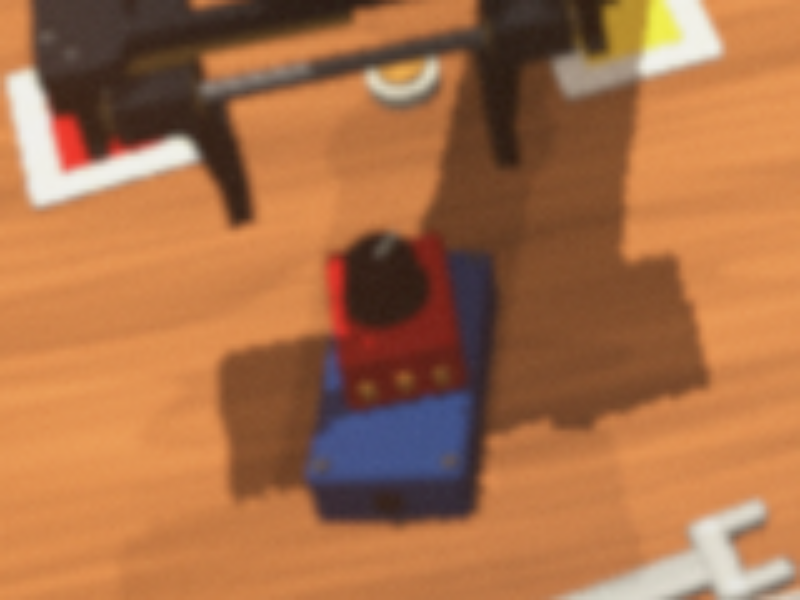

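The fingers straddle the knob, which is at crop (387,280). The arm was still settling. I'll descend from the commanded pose, then close.

Emit:
{"op": "jog_arm", "data": {
  "increments": [
    {"tx": 0, "ty": 0, "tz": 10, "wx": 0, "wy": 0, "wz": 0, "gripper": 1},
    {"tx": 0, "ty": 0, "tz": 25, "wx": 0, "wy": 0, "wz": 0, "gripper": 1},
    {"tx": 0, "ty": 0, "tz": 40, "wx": 0, "wy": 0, "wz": 0, "gripper": 1},
    {"tx": 0, "ty": 0, "tz": 48, "wx": 0, "wy": 0, "wz": 0, "gripper": 1},
    {"tx": 0, "ty": 0, "tz": 50, "wx": 0, "wy": 0, "wz": 0, "gripper": 1}
  ]
}}

```text
time: 2.17
position: [0.6438, -0.2553, 0.0779]
tool_rot: [-3.141, -0.052, 0.006]
ft_force: [-0.5, 0.5, -1.3]
grip_width: 1.001
grip_force: 0.0
```

```bash
python3 plan.py 646,-254,68,2
```

```text
t 2.17 p [ 643.8 -255.3   77.9] yaw 1.88 tilt [-0.0038  0.0003] w 87.1 F [-0.5  0.5 -1.3]
646,-254,68,2 t [2.3, -1.2, 9.9] w [-0.0, 0.004, -0.002] len 10 deg 0.3
```

Emit:
{"op": "jog_arm", "data": {
  "increments": [
    {"tx": 0, "ty": 0, "tz": 4, "wx": 0, "wy": 0, "wz": 0, "gripper": 1},
    {"tx": 0, "ty": 0, "tz": 8, "wx": 0, "wy": 0, "wz": 0, "gripper": 1},
    {"tx": 0, "ty": 0, "tz": 11, "wx": 0, "wy": 0, "wz": 0, "gripper": 1},
    {"tx": 0, "ty": 0, "tz": 12, "wx": 0, "wy": 0, "wz": 0, "gripper": 0.7},
    {"tx": 0, "ty": 0, "tz": 12, "wx": 0, "wy": 0, "wz": 0, "gripper": 0.5}
  ],
  "grip_force": 15
}}

```text
time: 2.58
position: [0.6461, -0.2541, 0.0682]
tool_rot: [3.141, 0.055, 0.0]
ft_force: [-0.4, 0.6, -0.1]
grip_width: 0.92
grip_force: 0.0
```

Emit:
{"op": "jog_arm", "data": {
  "increments": [
    {"tx": 0, "ty": 0, "tz": 0, "wx": 0, "wy": 0, "wz": 0, "gripper": 0.4},
    {"tx": 0, "ty": 0, "tz": 0, "wx": 0, "wy": 0, "wz": 0, "gripper": 0.3},
    {"tx": 0, "ty": 0, "tz": 0, "wx": 0, "wy": 0, "wz": 0, "gripper": 0.2},
    {"tx": 0, "ty": 0, "tz": 0, "wx": 0, "wy": 0, "wz": 0, "gripper": 0.2},
    {"tx": 0, "ty": 0, "tz": 0, "wx": 0, "wy": 0, "wz": 0, "gripper": 0.2}
  ]
}}

```text
time: 3.0
position: [0.6461, -0.2541, 0.0683]
tool_rot: [3.141, 0.055, 0.0]
ft_force: [0.4, -0.1, -0.5]
grip_width: 0.554
grip_force: 0.0
```

```bash
python3 plan.py 646,-254,68,2
```

```text
t 3.0 p [ 646.1 -254.1   68.3] yaw 1.99 tilt [ 0.0002 -0.0002] w 48.2 F [ 0.4 -0.1 -0.5]
646,-254,68,2 t [-0.1, -0.1, 0.3] w [0.0, -0.0, -0.0] len 0 deg 0.0
```

Emit:
{"op": "jog_arm", "data": {
  "increments": [
    {"tx": 0, "ty": 0, "tz": 0, "wx": 0, "wy": 0, "wz": 0, "gripper": 0},
    {"tx": 0, "ty": 0, "tz": 0, "wx": 0, "wy": 0, "wz": 0, "gripper": 0},
    {"tx": 0, "ty": 0, "tz": 0, "wx": 0, "wy": 0, "wz": 0, "gripper": 0},
    {"tx": 0, "ty": 0, "tz": 0, "wx": 0, "wy": 0, "wz": 0, "gripper": 0},
    {"tx": 0, "ty": 0, "tz": 0, "wx": 0, "wy": 0, "wz": 0, "gripper": 0}
  ]
}}

```text
time: 3.42
position: [0.6461, -0.254, 0.0682]
tool_rot: [3.141, 0.055, 0.0]
ft_force: [-0.1, 0.4, -0.2]
grip_width: 0.314
grip_force: 15.0
```

Emit:
{"op": "jog_arm", "data": {
  "increments": [
    {"tx": 0, "ty": 0, "tz": -4, "wx": 0, "wy": 0, "wz": 0, "gripper": 0},
    {"tx": 0, "ty": 0, "tz": -15, "wx": 0, "wy": 0, "wz": 0, "gripper": 0},
    {"tx": 0, "ty": 0, "tz": -35, "wx": 0, "wy": 0, "wz": 0, "gripper": 0},
    {"tx": 0, "ty": 0, "tz": -55, "wx": 0, "wy": 0, "wz": 0, "gripper": 0},
    {"tx": 0, "ty": 0, "tz": -72, "wx": 0, "wy": 0, "wz": 0, "gripper": 0}
  ]
}}

```text
time: 3.83
position: [0.6466, -0.2541, 0.1427]
tool_rot: [3.14, 0.055, 0.003]
ft_force: [0.9, -0.2, -0.6]
grip_width: 0.316
grip_force: 15.0
```

```bash
python3 plan.py 646,-254,140,2 640,-90,140,2 627,76,140,2 614.5,241.7,80,2 614.5,241.7,10,2; python3 - <<'E'
from h import *
ims=grab()
for im in ims:
  for z in(.133,): 
    p,e=fit([im],"black",knob(z),(.646,-.254,0),n=26); print(p[:2]*1000,e)
a=[cv2.resize(im["color"][int(v)-30:int(v)+30,int(u)-40:int(u)+40],(400,300)) for im in ims for u,v in [proj(im,[[.646,-.254,.13]])[0]]]
cv2.imwrite("pics/k3.png",np.hstack(a))
E
```

```text
t 3.83 p [ 646.6 -254.1  142.7] yaw 2.0 tilt [ 0.0017 -0.0006] w 27.5 F [ 0.9 -0.2 -0.6]
646,-254,140,2 t [-0.6, -0.1, 2.7] w [0.001, -0.002, -0.0] len 3 deg 0.1
640,-90,140,2 t [-0.3, -164.1, 0.0] w [-0.0, 0.0, -0.0] len 164 deg 0.0
627,76,140,2 t [-7.2, -166.4, 0.1] w [-0.0, 0.0, -0.0] len 167 deg 0.0
614.5,241.7,80,2 t [-6.7, -166.0, 60.0] w [-0.0, 0.0, -0.0] len 177 deg 0.0
614.5,241.7,10,2 t [0.1, 0.0, 70.0] w [-0.0, 0.0, -0.0] len 70 deg 0.0
[ 645.23613233 -244.16131942] 248.05490196078432
[ 646. -254.] 71.0
```

View pics/k3.png

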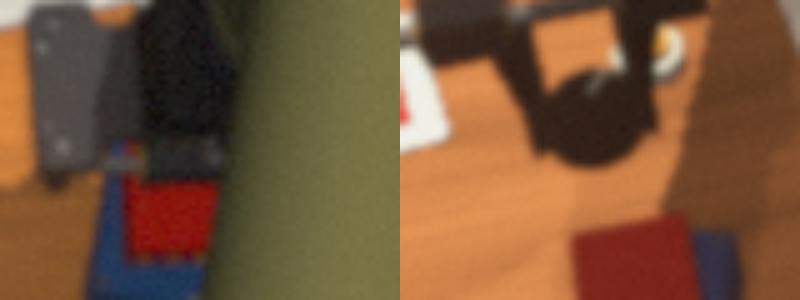

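The knob is held in the scene view (right half, about (590,110)) with width 27.5 mm. Now to the black card.

Emit:
{"op": "jog_arm", "data": {
  "increments": [
    {"tx": 0, "ty": -25, "tz": 0, "wx": 0, "wy": 0, "wz": 0, "gripper": 0},
    {"tx": 0, "ty": -58, "tz": 0, "wx": 0, "wy": 0, "wz": 0, "gripper": 0},
    {"tx": 0, "ty": -93, "tz": 0, "wx": 0, "wy": 0, "wz": 0, "gripper": 0},
    {"tx": 0, "ty": -129, "tz": 0, "wx": 0, "wy": 0, "wz": 0, "gripper": 0},
    {"tx": 0, "ty": -165, "tz": 0, "wx": 0, "wy": 0, "wz": 0, "gripper": 0}
  ]
}}

```text
time: 4.35
position: [0.6397, -0.0877, 0.1397]
tool_rot: [3.141, 0.054, -0.001]
ft_force: [-0.5, -0.1, 0.6]
grip_width: 0.318
grip_force: 15.0
```

Emit:
{"op": "jog_arm", "data": {
  "increments": [
    {"tx": -2, "ty": -33, "tz": 0, "wx": 0, "wy": 0, "wz": 0, "gripper": 0},
    {"tx": -4, "ty": -66, "tz": 0, "wx": 0, "wy": 0, "wz": 0, "gripper": 0},
    {"tx": -5, "ty": -99, "tz": 0, "wx": 0, "wy": 0, "wz": 0, "gripper": 0},
    {"tx": -6, "ty": -132, "tz": 0, "wx": 0, "wy": 0, "wz": 0, "gripper": 0},
    {"tx": -7, "ty": -165, "tz": 0, "wx": 0, "wy": 0, "wz": 0, "gripper": 0}
  ]
}}

```text
time: 4.77
position: [0.6269, 0.077, 0.1398]
tool_rot: [3.141, 0.055, -0.001]
ft_force: [0.4, -0.5, 0.4]
grip_width: 0.317
grip_force: 15.0
```

Emit:
{"op": "jog_arm", "data": {
  "increments": [
    {"tx": -2, "ty": -36, "tz": 10, "wx": 0, "wy": 0, "wz": 0, "gripper": 0},
    {"tx": -4, "ty": -76, "tz": 25, "wx": 0, "wy": 0, "wz": 0, "gripper": 0},
    {"tx": -6, "ty": -114, "tz": 40, "wx": 0, "wy": 0, "wz": 0, "gripper": 0},
    {"tx": -7, "ty": -145, "tz": 52, "wx": 0, "wy": 0, "wz": 0, "gripper": 0},
    {"tx": -7, "ty": -165, "tz": 60, "wx": 0, "wy": 0, "wz": 0, "gripper": 0}
  ]
}}

```text
time: 5.18
position: [0.612, 0.2452, 0.0783]
tool_rot: [-3.139, -0.062, 0.005]
ft_force: [-0.5, -0.0, 0.0]
grip_width: 0.319
grip_force: 15.0
```

Emit:
{"op": "jog_arm", "data": {
  "increments": [
    {"tx": 0, "ty": 0, "tz": 10, "wx": 0, "wy": 0, "wz": 0, "gripper": 0},
    {"tx": 0, "ty": 0, "tz": 25, "wx": 0, "wy": 0, "wz": 0, "gripper": 0},
    {"tx": 0, "ty": 0, "tz": 38, "wx": 0, "wy": 0, "wz": 0, "gripper": 0},
    {"tx": 0, "ty": 0, "tz": 44, "wx": 0, "wy": 0, "wz": 0, "gripper": 0},
    {"tx": 0, "ty": 0, "tz": 46, "wx": 0, "wy": 0, "wz": 0, "gripper": 0}
  ]
}}

```text
time: 5.6
position: [0.614, 0.2385, 0.0322]
tool_rot: [3.14, 0.053, -0.004]
ft_force: [-0.9, -0.2, -1.0]
grip_width: 0.313
grip_force: 15.0
```

Emit:
{"op": "jog_arm", "data": {
  "increments": [
    {"tx": 0, "ty": 0, "tz": 0, "wx": 0, "wy": 0, "wz": 0, "gripper": 0},
    {"tx": 0, "ty": 0, "tz": 0, "wx": 0, "wy": 0, "wz": 0, "gripper": 0},
    {"tx": 0, "ty": 0, "tz": 0, "wx": 0, "wy": 0, "wz": 0, "gripper": 0},
    {"tx": 0, "ty": 0, "tz": 0, "wx": 0, "wy": 0, "wz": 0, "gripper": 0},
    {"tx": 0, "ty": 0, "tz": 0, "wx": 0, "wy": 0, "wz": 0, "gripper": 0}
  ]
}}

```text
time: 6.02
position: [0.6153, 0.2403, 0.0349]
tool_rot: [-3.141, -0.055, -0.002]
ft_force: [0.0, 0.1, 0.2]
grip_width: 0.319
grip_force: 15.0
```

```bash
python3 plan.py 614.5,241.7,10.5,2; python3 - <<'E'
from h import *
ims=grab();a=[]
for im in ims:
  b=im["color"].copy(); u,v=(int(q) for q in proj(im,[[.6145,.2417,.02]])[0]); 
  b=cv2.resize(b[v-30:v+30,u-40:u+40],(400,300))
  for hs in (knob(.027)(.6145,.2417,0),box(.07,.07,.003,0)(.6146,.2417,-.26)):
    for P in hs: cv2.polylines(b,[cv2.convexHull(((proj(im,P)-[u-40,v-30]+.5)*5).astype(np.int32))],True,(255,0,0),1)
  a.append(b)
cv2.imwrite("pics/k4.png",np.hstack(a))
E
```

```text
t 6.02 p [615.3 240.3  34.9] yaw 1.99 tilt [0.0011 0.0003] w 27.7 F [0.  0.1 0.2]
614.5,241.7,10.5,2 t [-0.8, -1.4, 24.4] w [-0.0, -0.001, -0.0] len 24 deg 0.1
```

View pics/k4.png

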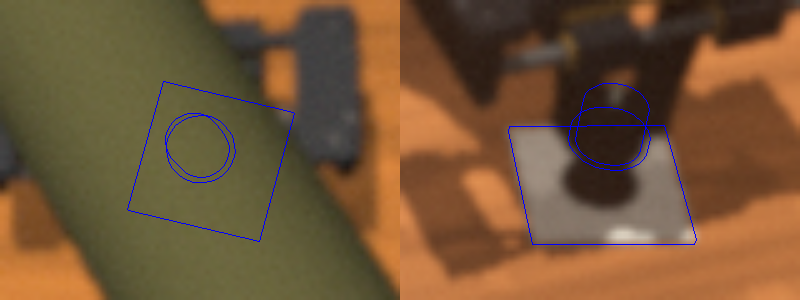

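The scene view shows the knob, at about (605,135), just above the black silhouette at (600,185), consistent with the model. I'll lower, release and rise.

Emit:
{"op": "jog_arm", "data": {
  "increments": [
    {"tx": 0, "ty": -1, "tz": 6, "wx": 0, "wy": 0, "wz": 0, "gripper": 0},
    {"tx": -0.3, "ty": -1, "tz": 13, "wx": 0, "wy": 0, "wz": 0, "gripper": 0},
    {"tx": -0.3, "ty": -1, "tz": 19, "wx": 0, "wy": 0, "wz": 0, "gripper": 0},
    {"tx": -0.3, "ty": -1, "tz": 22.5, "wx": 0, "wy": 0, "wz": 0, "gripper": 0},
    {"tx": -0.3, "ty": -1, "tz": 23.6, "wx": 0, "wy": 0, "wz": 0, "gripper": 0}
  ]
}}

```text
time: 6.53
position: [0.6136, 0.2408, 0.0099]
tool_rot: [3.14, 0.055, -0.004]
ft_force: [-3.5, -1.3, 7.8]
grip_width: 0.319
grip_force: 15.0
```

Emit:
{"op": "jog_arm", "data": {
  "increments": [
    {"tx": 0, "ty": 0, "tz": 0, "wx": 0, "wy": 0, "wz": 0, "gripper": 0},
    {"tx": 0, "ty": 0, "tz": 0, "wx": 0, "wy": 0, "wz": 0, "gripper": 0},
    {"tx": 0, "ty": 0, "tz": 0, "wx": 0, "wy": 0, "wz": 0, "gripper": 0},
    {"tx": 0, "ty": 0, "tz": 0, "wx": 0, "wy": 0, "wz": 0, "gripper": 0},
    {"tx": 0, "ty": 0, "tz": 0, "wx": 0, "wy": 0, "wz": 0, "gripper": 0}
  ]
}}

```text
time: 6.95
position: [0.6145, 0.2412, 0.0104]
tool_rot: [3.141, 0.055, -0.0]
ft_force: [0.8, 0.1, -0.9]
grip_width: 0.314
grip_force: 15.0
```

```bash
python3 plan.py 614.5,241.7,10.3,2
```

```text
t 6.95 p [614.5 241.2  10.4] yaw 1.99 tilt [-0.0001 -0.    ] w 27.4 F [ 0.8  0.1 -0.9]
614.5,241.7,10.3,2 t [0.0, -0.5, 0.1] w [0.0, 0.0, -0.0] len 1 deg 0.0
```

Emit:
{"op": "jog_arm", "data": {
  "increments": [
    {"tx": 0, "ty": -0.3, "tz": 0.2, "wx": 0, "wy": 0, "wz": 0, "gripper": 0},
    {"tx": 0, "ty": -0.3, "tz": 0.2, "wx": 0, "wy": 0, "wz": 0, "gripper": 0.4},
    {"tx": 0, "ty": -0.3, "tz": 0.2, "wx": 0, "wy": 0, "wz": 0, "gripper": 0.5},
    {"tx": 0, "ty": -0.3, "tz": 0.2, "wx": 0, "wy": 0, "wz": 0, "gripper": 0.7},
    {"tx": 0, "ty": -0.3, "tz": 0.2, "wx": 0, "wy": 0, "wz": 0, "gripper": 0.7}
  ]
}}

```text
time: 7.37
position: [0.6146, 0.2415, 0.0104]
tool_rot: [3.141, 0.055, 0.0]
ft_force: [0.2, -0.4, 0.5]
grip_width: 0.534
grip_force: 0.0
```

Emit:
{"op": "jog_arm", "data": {
  "increments": [
    {"tx": 0, "ty": 0, "tz": -5, "wx": 0, "wy": 0, "wz": 0, "gripper": 0.8},
    {"tx": 0, "ty": 0, "tz": -20, "wx": 0, "wy": 0, "wz": 0, "gripper": 1},
    {"tx": 0, "ty": 0, "tz": -50, "wx": 0, "wy": 0, "wz": 0, "gripper": 1},
    {"tx": 0, "ty": 0, "tz": -85, "wx": 0, "wy": 0, "wz": 0, "gripper": 1},
    {"tx": 0, "ty": 0, "tz": -120, "wx": 0, "wy": 0, "wz": 0, "gripper": 1}
  ]
}}

```text
time: 7.78
position: [0.6141, 0.2415, 0.1326]
tool_rot: [-3.141, -0.055, 0.0]
ft_force: [1.0, -0.0, 0.4]
grip_width: 0.915
grip_force: 0.0
```

Emit:
{"op": "jog_arm", "data": {
  "increments": [
    {"tx": 2, "ty": 38, "tz": 0, "wx": 0, "wy": 0, "wz": 0, "gripper": 1},
    {"tx": 4, "ty": 78, "tz": 0, "wx": 0, "wy": 0, "wz": 0, "gripper": 1},
    {"tx": 6, "ty": 118, "tz": 0, "wx": 0, "wy": 0, "wz": 0, "gripper": 1},
    {"tx": 8, "ty": 158, "tz": 0, "wx": 0, "wy": 0, "wz": 0, "gripper": 1},
    {"tx": 9, "ty": 198, "tz": 0, "wx": 0, "wy": 0, "wz": 0, "gripper": 1}
  ]
}}

```text
time: 8.2
position: [0.6309, 0.0422, 0.1324]
tool_rot: [3.141, 0.055, 0.004]
ft_force: [0.8, 0.6, 0.8]
grip_width: 0.998
grip_force: 0.0
```

Emit:
{"op": "jog_arm", "data": {
  "increments": [
    {"tx": 1, "ty": 38, "tz": 0, "wx": 0, "wy": 0, "wz": 0, "gripper": 1},
    {"tx": 2, "ty": 78, "tz": 0, "wx": 0, "wy": 0, "wz": 0, "gripper": 1},
    {"tx": 3, "ty": 112, "tz": 0, "wx": 0, "wy": 0, "wz": 0, "gripper": 1},
    {"tx": 4, "ty": 140, "tz": 0, "wx": 0, "wy": 0, "wz": 0, "gripper": 1},
    {"tx": 5, "ty": 150, "tz": 0, "wx": 0, "wy": 0, "wz": 0, "gripper": 1}
  ]
}}

```text
time: 8.62
position: [0.6405, -0.1132, 0.1319]
tool_rot: [3.137, 0.043, 0.002]
ft_force: [-0.3, -1.5, -1.0]
grip_width: 0.999
grip_force: 0.0
```

```bash
python3 plan.py 646,-253,80,2 646,-253,38,2; python3 - <<'E'
from h import *
ims=grab();d=np.pi/180
for s in(ims,ims[:1],ims[1:]):
    p,e=fit(s,"black",knob(.003),(.6145,.2417,0),n=40);print("knob",p[:2]*1000,e)
for im in ims:
    p,e=fit([im],"red",box(.058,.046,.03,.031),(.646,-.253,.04));print("red",p[:2]*1000,p[2]/d,e)
a=[]
for im,pt in((ims[0],(.6145,.2417,.02)),(ims[1],(.6145,.2417,.02)),(ims[0],(.646,-.253,.06)),(ims[1],(.646,-.253,.06))):
  u,v=(int(q) for q in proj(im,[pt])[0])
  b=cv2.resize(im["color"][v-30:v+30,u-40:u+40],(400,300))
  for hs in (knob(.003)(.6145,.2417,0),box(.058,.046,.03,.031)(.646,-.253,.04)):
    for P in hs: cv2.polylines(b,[cv2.convexHull(((proj(im,P)-[u-40,v-30]+.5)*5).astype(np.int32))],True,(255,0,0),1)
  a.append(b)
cv2.imwrite("pics/k5.png",np.vstack([np.hstack(a[:2]),np.hstack(a[2:])]))
E
```

```text
t 8.62 p [ 640.5 -113.2  131.9] yaw 1.57 tilt [ 0.0014 -0.0039] w 86.9 F [-0.3 -1.5 -1. ]
646,-253,80,2 t [1.6, 139.7, 52.4] w [0.004, -0.001, -0.008] len 149 deg 0.5
646,-253,38,2 t [-0.0, 0.0, 42.0] w [-0.0, -0.0, 0.0] len 42 deg 0.0
knob [611.62893104 241.66286006] 84.92941176470589
knob [613.71890629 243.38943169] 75.43137254901961
knob [612.34619187 241.89247229] 94.62745098039215
red [ 645.90379693 -254.16366535] -10.758755008283304 111.4
red [ 641.67896143 -253.24134199] 2.693355465925549 173.09019607843135
```

View pics/k5.png

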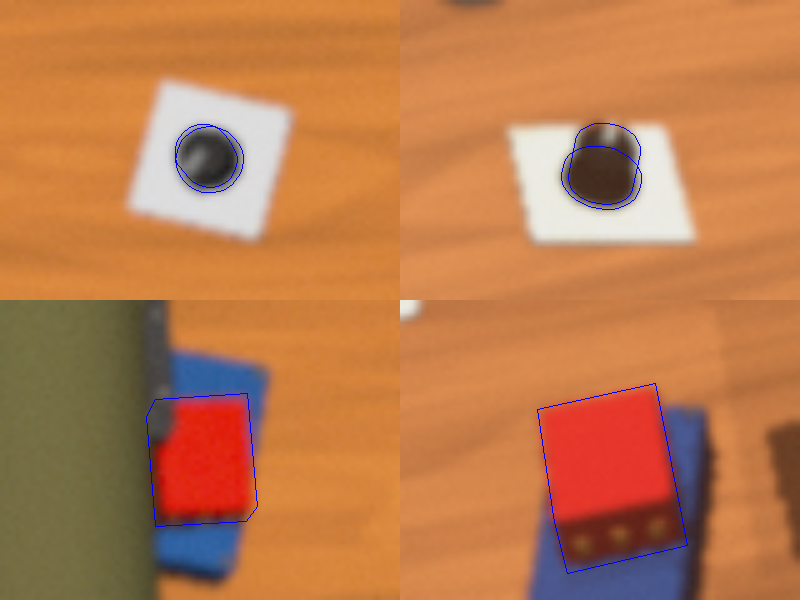

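The knob sits centred on its card (top view (208,158)). The transformer outline matches within about 1–2 mm. Next, the transformer.

Emit:
{"op": "jog_arm", "data": {
  "increments": [
    {"tx": 0, "ty": 30, "tz": 10, "wx": 0, "wy": 0, "wz": 0, "gripper": 1},
    {"tx": 0, "ty": 65, "tz": 22, "wx": 0, "wy": 0, "wz": 0, "gripper": 1},
    {"tx": 0, "ty": 100, "tz": 34, "wx": 0, "wy": 0, "wz": 0, "gripper": 1},
    {"tx": 0, "ty": 132, "tz": 44, "wx": 0, "wy": 0, "wz": 0, "gripper": 1},
    {"tx": 0, "ty": 147.8, "tz": 50, "wx": 0, "wy": 0, "wz": 0, "gripper": 1}
  ]
}}

```text
time: 9.13
position: [0.6452, -0.2558, 0.0796]
tool_rot: [3.14, 0.052, -0.002]
ft_force: [0.6, -0.4, -1.2]
grip_width: 0.998
grip_force: 0.0
```

Emit:
{"op": "jog_arm", "data": {
  "increments": [
    {"tx": 0, "ty": 0, "tz": 0, "wx": 0, "wy": 0, "wz": 0, "gripper": 1},
    {"tx": 0, "ty": 0, "tz": 0, "wx": 0, "wy": 0, "wz": 0, "gripper": 1},
    {"tx": 0, "ty": 0, "tz": 0, "wx": 0, "wy": 0, "wz": 0, "gripper": 1},
    {"tx": 0, "ty": 0, "tz": 0, "wx": 0, "wy": 0, "wz": 0, "gripper": 1},
    {"tx": 0, "ty": 0, "tz": 0, "wx": 0, "wy": 0, "wz": 0, "gripper": 1}
  ]
}}

```text
time: 9.55
position: [0.6469, -0.2506, 0.0813]
tool_rot: [-3.14, -0.06, -0.002]
ft_force: [-0.5, -0.2, -0.4]
grip_width: 1.0
grip_force: 0.0
```

```bash
python3 plan.py 645.5,-253.5,38,2
```

```text
t 9.55 p [ 646.9 -250.6   81.3] yaw 2.2 tilt [0.0014 0.0007] w 87.0 F [-0.5 -0.2 -0.4]
645.5,-253.5,38,2 t [-1.6, 2.9, 43.3] w [-0.001, -0.001, 0.004] len 43 deg 0.2
```

Emit:
{"op": "jog_arm", "data": {
  "increments": [
    {"tx": -0.5, "ty": 0, "tz": 8, "wx": 0, "wy": 0, "wz": 0, "gripper": 1},
    {"tx": -0.5, "ty": 0, "tz": 20, "wx": 0, "wy": 0, "wz": 0, "gripper": 1},
    {"tx": -0.5, "ty": 0, "tz": 32, "wx": 0, "wy": 0, "wz": 0, "gripper": 1},
    {"tx": -0.5, "ty": 0, "tz": 40, "wx": 0, "wy": 0, "wz": 0, "gripper": 1},
    {"tx": -0.5, "ty": 0, "tz": 42, "wx": 0, "wy": 0, "wz": 0, "gripper": 0.9}
  ]
}}

```text
time: 9.97
position: [0.6432, -0.2529, 0.0349]
tool_rot: [-3.139, -0.055, 0.007]
ft_force: [-0.3, -0.4, -0.0]
grip_width: 0.974
grip_force: 0.0
```

Emit:
{"op": "jog_arm", "data": {
  "increments": [
    {"tx": 0, "ty": 0, "tz": 0, "wx": 0, "wy": 0, "wz": 0, "gripper": 0.75},
    {"tx": 0, "ty": 0, "tz": 0, "wx": 0, "wy": 0, "wz": 0, "gripper": 0.7},
    {"tx": 0, "ty": 0, "tz": 0, "wx": 0, "wy": 0, "wz": 0, "gripper": 0.65},
    {"tx": 0, "ty": 0, "tz": 0, "wx": 0, "wy": 0, "wz": 0, "gripper": 0.6},
    {"tx": 0, "ty": 0, "tz": 0, "wx": 0, "wy": 0, "wz": 0, "gripper": 0.58}
  ],
  "grip_force": 10
}}

```text
time: 10.38
position: [0.6457, -0.2538, 0.039]
tool_rot: [3.141, 0.055, 0.002]
ft_force: [0.0, -0.4, 0.1]
grip_width: 0.641
grip_force: 0.0
```

Emit:
{"op": "jog_arm", "data": {
  "increments": [
    {"tx": 0, "ty": 0, "tz": 0, "wx": 0, "wy": 0, "wz": 0, "gripper": 0.55},
    {"tx": 0, "ty": 0, "tz": 0, "wx": 0, "wy": 0, "wz": 0, "gripper": 0.5},
    {"tx": 0, "ty": 0, "tz": 0, "wx": 0, "wy": 0, "wz": 0, "gripper": 0.4},
    {"tx": 0, "ty": 0, "tz": 0, "wx": 0, "wy": 0, "wz": 0, "gripper": 0.3},
    {"tx": 0, "ty": 0, "tz": 0, "wx": 0, "wy": 0, "wz": 0, "gripper": 0.3}
  ],
  "grip_force": 30
}}

```text
time: 10.8
position: [0.6453, -0.2535, 0.0386]
tool_rot: [3.141, 0.055, 0.0]
ft_force: [-0.5, -0.1, 1.0]
grip_width: 0.522
grip_force: 29.9
```

```bash
python3 plan.py 645.5,-253.5,38,2
```

```text
t 10.8 p [ 645.3 -253.5   38.6] yaw 2.0 tilt [ 0.0002 -0.0001] w 45.4 F [-0.5 -0.1  1. ]
645.5,-253.5,38,2 t [0.2, -0.0, 0.6] w [0.0, -0.0, -0.0] len 1 deg 0.0
```

```bash
python3 plan.py 645.3,-253.5,110,2 550,-312,110,5.4 455.8,-371.9,60,8.8 455.8,-371.9,11.2,8.8
```

```text
t 10.8 p [ 645.3 -253.5   38.6] yaw 2.0 tilt [ 0.0002 -0.0001] w 45.4 F [-0.5 -0.1  1. ]
645.3,-253.5,110,2 t [-0.0, -0.0, -71.4] w [0.0, -0.0, -0.0] len 71 deg 0.0
550,-312,110,5.4 t [-97.3, 55.1, 0.0] w [0.0, -0.0, -0.059] len 112 deg 3.4
455.8,-371.9,60,8.8 t [-99.4, 50.8, 50.0] w [0.0, -0.0, -0.06] len 122 deg 3.4
455.8,-371.9,11.2,8.8 t [-0.0, 0.0, 48.8] w [0.0, -0.0, 0.0] len 49 deg 0.0
```

Emit:
{"op": "jog_arm", "data": {
  "increments": [
    {"tx": 0, "ty": 0, "tz": -4, "wx": 0, "wy": 0, "wz": 0, "gripper": 0.3},
    {"tx": 0, "ty": 0, "tz": -15, "wx": 0, "wy": 0, "wz": 0, "gripper": 0.3},
    {"tx": 0, "ty": 0, "tz": -35, "wx": 0, "wy": 0, "wz": 0, "gripper": 0.3},
    {"tx": 0, "ty": 0, "tz": -55, "wx": 0, "wy": 0, "wz": 0, "gripper": 0.3},
    {"tx": 0, "ty": 0, "tz": -71.4, "wx": 0, "wy": 0, "wz": 0, "gripper": 0.3}
  ]
}}

```text
time: 11.22
position: [0.6455, -0.2537, 0.1117]
tool_rot: [3.141, 0.055, 0.001]
ft_force: [1.4, -0.4, -1.2]
grip_width: 0.524
grip_force: 29.9
```

Emit:
{"op": "jog_arm", "data": {
  "increments": [
    {"tx": -12, "ty": 7, "tz": 0, "wx": 0, "wy": 0, "wz": -0.007, "gripper": 0.3},
    {"tx": -32, "ty": 18, "tz": 0, "wx": 0, "wy": 0, "wz": -0.02, "gripper": 0.3},
    {"tx": -54, "ty": 31, "tz": 0, "wx": 0, "wy": 0, "wz": -0.033, "gripper": 0.3},
    {"tx": -76, "ty": 43, "tz": 0, "wx": 0, "wy": 0, "wz": -0.046, "gripper": 0.3},
    {"tx": -97.3, "ty": 55.1, "tz": 0, "wx": 0, "wy": 0, "wz": -0.059, "gripper": 0.3}
  ]
}}

```text
time: 11.63
position: [0.547, -0.3131, 0.1087]
tool_rot: [-3.138, -0.148, 0.003]
ft_force: [0.3, -1.0, -2.5]
grip_width: 0.523
grip_force: 29.9
```

Emit:
{"op": "jog_arm", "data": {
  "increments": [
    {"tx": -24, "ty": 12, "tz": 10, "wx": 0, "wy": 0, "wz": -0.014, "gripper": 0.3},
    {"tx": -48, "ty": 24, "tz": 22, "wx": 0, "wy": 0, "wz": -0.03, "gripper": 0.3},
    {"tx": -70, "ty": 36, "tz": 34, "wx": 0, "wy": 0, "wz": -0.043, "gripper": 0.3},
    {"tx": -88, "ty": 45, "tz": 44, "wx": 0, "wy": 0, "wz": -0.054, "gripper": 0.3},
    {"tx": -99.4, "ty": 50.8, "tz": 50, "wx": 0, "wy": 0, "wz": -0.06, "gripper": 0.3}
  ]
}}

```text
time: 12.05
position: [0.4503, -0.3737, 0.0575]
tool_rot: [-3.132, -0.236, 0.007]
ft_force: [0.6, 0.5, -2.0]
grip_width: 0.526
grip_force: 29.9
```

Emit:
{"op": "jog_arm", "data": {
  "increments": [
    {"tx": 0, "ty": 0, "tz": 8, "wx": 0, "wy": 0, "wz": 0, "gripper": 0.3},
    {"tx": 0, "ty": 0, "tz": 18, "wx": 0, "wy": 0, "wz": 0, "gripper": 0.3},
    {"tx": 0, "ty": 0, "tz": 28, "wx": 0, "wy": 0, "wz": 0, "gripper": 0.3},
    {"tx": 0, "ty": 0, "tz": 34, "wx": 0, "wy": 0, "wz": 0, "gripper": 0.3},
    {"tx": 0, "ty": 0, "tz": 36, "wx": 0, "wy": 0, "wz": 0, "gripper": 0.3}
  ]
}}

```text
time: 12.47
position: [0.456, -0.3701, 0.022]
tool_rot: [-3.13, -0.245, 0.002]
ft_force: [0.4, -1.7, -2.0]
grip_width: 0.525
grip_force: 29.9
```

Emit:
{"op": "jog_arm", "data": {
  "increments": [
    {"tx": 0, "ty": 0, "tz": 2, "wx": 0, "wy": 0, "wz": 0, "gripper": 0.3},
    {"tx": 0, "ty": 0, "tz": 4, "wx": 0, "wy": 0, "wz": 0, "gripper": 0.3},
    {"tx": 0, "ty": 0, "tz": 5, "wx": 0, "wy": 0, "wz": 0, "gripper": 0.3},
    {"tx": 0, "ty": 0, "tz": 6, "wx": 0, "wy": 0, "wz": 0, "gripper": 0.3},
    {"tx": 0, "ty": 0, "tz": 6, "wx": 0, "wy": 0, "wz": 0, "gripper": 0.3}
  ]
}}

```text
time: 12.88
position: [0.4559, -0.372, 0.0179]
tool_rot: [3.132, 0.242, 0.0]
ft_force: [0.3, -0.3, -1.3]
grip_width: 0.525
grip_force: 29.9
```

```bash
python3 plan.py 455.8,-371.9,11,8.8;python3 - <<'E'
from h import *
im,=grab(("scene",))
u,v=(int(q) for q in proj(im,[(.4558,-.3719,.02)])[0])
b=cv2.resize(im["color"][v-45:v+45,u-60:u+60],(720,540))
p,e=fit([im],"red",box(.058,.046,.03,.01),(.4558,-.3719,.154));print(p,e)
for hs in (box(.058,.046,.03,.0095)(.4558,-.3719,.154),box(.086,.074,.003,0)(.4558,-.3719,.154)):
    for P in hs: cv2.polylines(b,[cv2.convexHull(((proj(im,P)-[u-60,v-45]+.5)*6).astype(np.int32))],True,(255,0,0),1)
cv2.imwrite("pics/k6.png",b)
E
```

```text
t 12.88 p [ 455.9 -372.    17.9] yaw 8.82 tilt [ 0.0002 -0.0003] w 45.7 F [ 0.3 -0.3 -1.3]
455.8,-371.9,11,8.8 t [-0.1, -0.1, 6.9] w [0.0, -0.0, 0.0] len 7 deg 0.0
[ 0.45971021 -0.37118507  0.17092358] 124.04313725490195
```

View pics/k6.png

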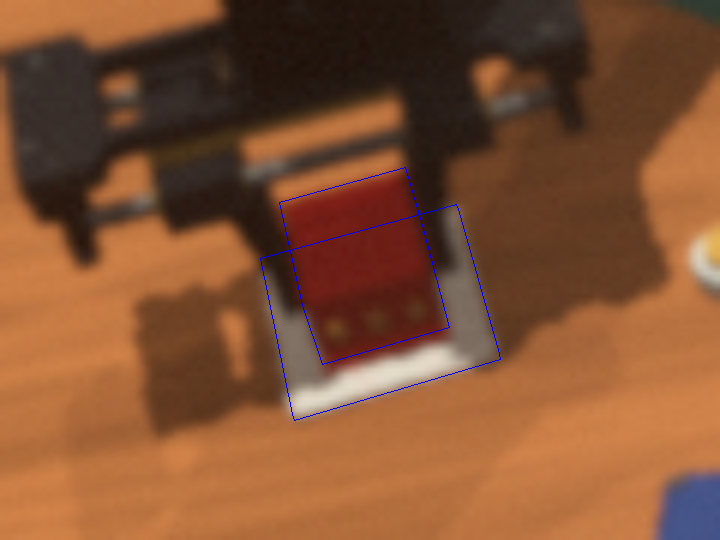

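The transformer hovers over its card and matches the model outline (block at about (365,270)). I'll lower it and release.

Emit:
{"op": "jog_arm", "data": {
  "increments": [
    {"tx": 0, "ty": 0, "tz": 2, "wx": 0, "wy": 0, "wz": 0, "gripper": 0.3},
    {"tx": 0, "ty": 0, "tz": 4, "wx": 0, "wy": 0, "wz": 0, "gripper": 0.3},
    {"tx": 0, "ty": 0, "tz": 6, "wx": 0, "wy": 0, "wz": 0, "gripper": 0.3},
    {"tx": 0, "ty": 0, "tz": 7, "wx": 0, "wy": 0, "wz": 0, "gripper": 0.3},
    {"tx": 0, "ty": 0, "tz": 7.2, "wx": 0, "wy": 0, "wz": 0, "gripper": 0.3}
  ]
}}

```text
time: 13.35
position: [0.4556, -0.3718, 0.0106]
tool_rot: [-3.132, -0.241, 0.001]
ft_force: [-1.3, 0.2, 0.4]
grip_width: 0.528
grip_force: 29.9
```

Emit:
{"op": "jog_arm", "data": {
  "increments": [
    {"tx": 0, "ty": 0, "tz": 0, "wx": 0, "wy": 0, "wz": 0, "gripper": 0.3},
    {"tx": 0, "ty": 0, "tz": 0, "wx": 0, "wy": 0, "wz": 0, "gripper": 0.3},
    {"tx": 0, "ty": 0, "tz": 0, "wx": 0, "wy": 0, "wz": 0, "gripper": 0.6},
    {"tx": 0, "ty": 0, "tz": 0, "wx": 0, "wy": 0, "wz": 0, "gripper": 0.7},
    {"tx": 0, "ty": 0, "tz": 0, "wx": 0, "wy": 0, "wz": 0, "gripper": 0.8}
  ]
}}

```text
time: 13.77
position: [0.4561, -0.3722, 0.0108]
tool_rot: [3.132, 0.241, 0.001]
ft_force: [-0.3, -0.7, -0.5]
grip_width: 0.673
grip_force: 0.0
```

Emit:
{"op": "jog_arm", "data": {
  "increments": [
    {"tx": 0, "ty": 0, "tz": 0, "wx": 0, "wy": 0, "wz": 0, "gripper": 0.9},
    {"tx": 0, "ty": 0, "tz": -10, "wx": 0, "wy": 0, "wz": 0, "gripper": 1},
    {"tx": 0, "ty": 0, "tz": -35, "wx": 0, "wy": 0, "wz": 0, "gripper": 1},
    {"tx": 0, "ty": 0, "tz": -70, "wx": 0, "wy": 0, "wz": 0, "gripper": 1},
    {"tx": 0, "ty": 0, "tz": -90, "wx": 0, "wy": 0, "wz": 0, "gripper": 1}
  ]
}}

```text
time: 14.18
position: [0.4569, -0.3726, 0.1044]
tool_rot: [3.13, 0.241, 0.004]
ft_force: [1.1, -1.2, 0.5]
grip_width: 0.982
grip_force: 0.0
```

```bash
python3 plan.py 550,-312,100,-2 650.6,-253.5,70,-11.5 650.6,-253.5,10,-11.5
```

```text
t 14.18 p [ 456.9 -372.6  104.4] yaw 8.82 tilt [ 0.003  -0.0024] w 85.4 F [ 1.1 -1.2  0.5]
550,-312,100,-2 t [101.2, -45.7, 4.6] w [0.003, -0.003, 0.189] len 111 deg 10.8
650.6,-253.5,70,-11.5 t [98.5, -62.0, 30.0] w [-0.0, 0.0, 0.166] len 120 deg 9.5
650.6,-253.5,10,-11.5 t [0.1, 0.1, 60.0] w [-0.0, 0.0, -0.0] len 60 deg 0.0
```

```bash
python3 - <<'E'
from h import *
ims=grab();d=np.pi/180
for s in(ims,ims[:1],ims[1:]):
    p,e=fit(s,"non",box(.112,.06,.031,0),(.6506,-.2535,-.2));print("blue",p[:2]*1000,p[2]/d,e)
a=[]
for im,pt in((ims[0],(.651,-.2535,.02)),(ims[1],(.651,-.2535,.02)),(ims[0],(.4558,-.372,.02)),(ims[1],(.4558,-.372,.02))):
  u,v=(int(q) for q in proj(im,[pt])[0])
  b=cv2.resize(im["color"][v-30:v+30,u-40:u+40],(400,300))
  for hs in (box(.112,.06,.031,0)(.6506,-.2535,-11.5*d),box(.058,.046,.03,.003)(.4558,-.372,.154)):
    for P in hs: cv2.polylines(b,[cv2.convexHull(((proj(im,P)-[u-40,v-30]+.5)*5).astype(np.int32))],True,(255,255,255),1)
  a.append(b)
cv2.imwrite("pics/k7.png",np.vstack([np.hstack(a[:2]),np.hstack(a[2:])]))
E
```

```text
blue [ 650.90949489 -253.72038368] -11.791548572778769 84.87647058823529
blue [ 651.3679358  -253.56359888] -12.627838654597056 55.188235294117646
blue [ 650.38873633 -253.7261582 ] -11.355267302250605 106.77254901960784
```

View pics/k7.png

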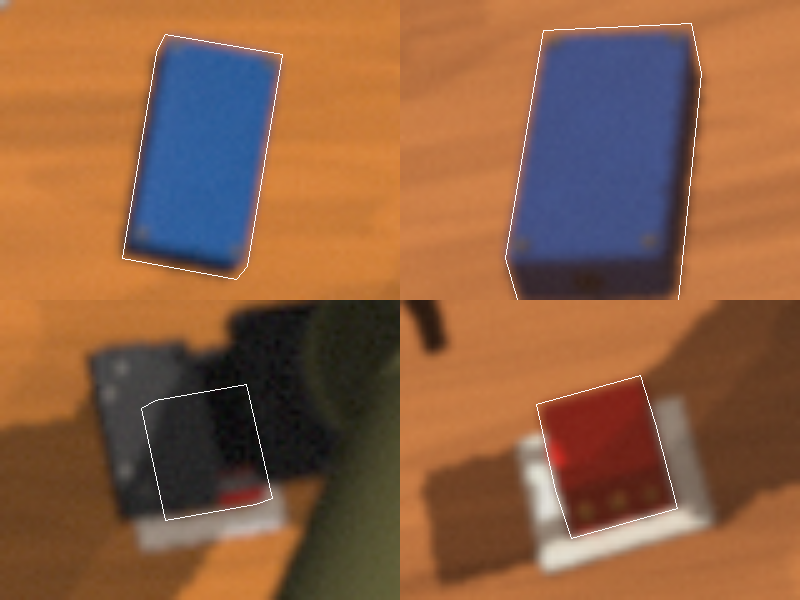

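The transformer stands correctly on its card. The blue case is at (651,-253.7), yaw -12°. Going for it.

Emit:
{"op": "jog_arm", "data": {
  "increments": [
    {"tx": 15, "ty": -6.5, "tz": 0, "wx": 0, "wy": 0, "wz": 0.03, "gripper": 1},
    {"tx": 35, "ty": -15, "tz": 0, "wx": 0, "wy": 0, "wz": 0.07, "gripper": 1},
    {"tx": 57, "ty": -25, "tz": 0, "wx": 0, "wy": 0, "wz": 0.11, "gripper": 1},
    {"tx": 80, "ty": -35, "tz": 0, "wx": 0, "wy": 0, "wz": 0.15, "gripper": 1},
    {"tx": 102.2, "ty": -44.9, "tz": 0.7, "wx": 0, "wy": 0, "wz": 0.189, "gripper": 1}
  ]
}}

```text
time: 14.7
position: [0.5505, -0.3112, 0.0998]
tool_rot: [-3.141, 0.059, 0.0]
ft_force: [-0.1, 0.4, 0.1]
grip_width: 0.997
grip_force: 0.0
```

Emit:
{"op": "jog_arm", "data": {
  "increments": [
    {"tx": 24, "ty": -15, "tz": 5, "wx": 0, "wy": 0, "wz": 0.04, "gripper": 1},
    {"tx": 48, "ty": -30, "tz": 12, "wx": 0, "wy": 0, "wz": 0.085, "gripper": 1},
    {"tx": 70, "ty": -44, "tz": 19, "wx": 0, "wy": 0, "wz": 0.125, "gripper": 1},
    {"tx": 88, "ty": -55, "tz": 26, "wx": 0, "wy": 0, "wz": 0.155, "gripper": 1},
    {"tx": 98.9, "ty": -61.8, "tz": 30, "wx": 0, "wy": 0, "wz": 0.175, "gripper": 1}
  ]
}}

```text
time: 15.12
position: [0.6525, -0.2504, 0.0684]
tool_rot: [-3.123, 0.327, 0.001]
ft_force: [0.5, 0.7, -0.2]
grip_width: 1.004
grip_force: 0.0
```

Emit:
{"op": "jog_arm", "data": {
  "increments": [
    {"tx": 0, "ty": 0, "tz": 0, "wx": 0, "wy": 0, "wz": 0, "gripper": 1},
    {"tx": 0, "ty": 0, "tz": 0, "wx": 0, "wy": 0, "wz": 0, "gripper": 1},
    {"tx": 0, "ty": 0, "tz": 0, "wx": 0, "wy": 0, "wz": 0, "gripper": 1},
    {"tx": 0, "ty": 0, "tz": 0, "wx": 0, "wy": 0, "wz": 0, "gripper": 1},
    {"tx": 0, "ty": 0, "tz": 0, "wx": 0, "wy": 0, "wz": 0, "gripper": 1}
  ]
}}

```text
time: 15.53
position: [0.65, -0.2552, 0.0704]
tool_rot: [3.123, -0.332, 0.0]
ft_force: [-0.1, -0.3, -0.6]
grip_width: 1.002
grip_force: 0.0
```

Emit:
{"op": "jog_arm", "data": {
  "increments": [
    {"tx": 0, "ty": 0, "tz": 0, "wx": 0, "wy": 0, "wz": 0, "gripper": 1},
    {"tx": 0, "ty": 0, "tz": 0, "wx": 0, "wy": 0, "wz": 0, "gripper": 1},
    {"tx": 0, "ty": 0, "tz": 0, "wx": 0, "wy": 0, "wz": 0, "gripper": 1},
    {"tx": 0, "ty": 0, "tz": 0, "wx": 0, "wy": 0, "wz": 0, "gripper": 1},
    {"tx": 0, "ty": 0, "tz": 0, "wx": 0, "wy": 0, "wz": 0, "gripper": 1}
  ]
}}

```text
time: 15.95
position: [0.6508, -0.2536, 0.0699]
tool_rot: [3.124, -0.33, 0.0]
ft_force: [0.3, -0.2, 0.8]
grip_width: 1.003
grip_force: 0.0
```

```bash
python3 plan.py 651,-253.7,9,-12 
```

```text
t 15.95 p [ 650.8 -253.6   69.9] yaw -12.04 tilt [ 0.     -0.0001] w 87.3 F [ 0.3 -0.2  0.8]
651,-253.7,9,-12 t [0.2, 0.0, 60.9] w [0.0, -0.0, -0.001] len 61 deg 0.1
```

Emit:
{"op": "jog_arm", "data": {
  "increments": [
    {"tx": 0, "ty": 0, "tz": 10, "wx": 0, "wy": 0, "wz": 0, "gripper": 1},
    {"tx": 0, "ty": 0, "tz": 26, "wx": 0, "wy": 0, "wz": 0, "gripper": 1},
    {"tx": 0, "ty": 0, "tz": 42, "wx": 0, "wy": 0, "wz": 0, "gripper": 1},
    {"tx": 0, "ty": 0, "tz": 52, "wx": 0, "wy": 0, "wz": 0, "gripper": 1},
    {"tx": 0, "ty": 0, "tz": 56, "wx": 0, "wy": 0, "wz": 0, "gripper": 1}
  ]
}}

```text
time: 16.37
position: [0.6492, -0.253, 0.0109]
tool_rot: [-3.123, 0.329, 0.006]
ft_force: [-0.2, -0.7, 0.2]
grip_width: 1.001
grip_force: 0.0
```

Emit:
{"op": "jog_arm", "data": {
  "increments": [
    {"tx": 0, "ty": 0, "tz": 2, "wx": 0, "wy": 0, "wz": 0, "gripper": 1},
    {"tx": 0, "ty": 0, "tz": 4, "wx": 0, "wy": 0, "wz": 0, "gripper": 1},
    {"tx": 0, "ty": 0, "tz": 5, "wx": 0, "wy": 0, "wz": 0, "gripper": 1},
    {"tx": 0, "ty": 0, "tz": 5, "wx": 0, "wy": 0, "wz": 0, "gripper": 0.9},
    {"tx": 0, "ty": 0, "tz": 5, "wx": 0, "wy": 0, "wz": 0, "gripper": 0.8}
  ],
  "grip_force": 10
}}

```text
time: 16.78
position: [0.6514, -0.2538, 0.0096]
tool_rot: [3.124, -0.33, 0.002]
ft_force: [0.6, 0.2, 0.5]
grip_width: 0.919
grip_force: 0.0
```

Emit:
{"op": "jog_arm", "data": {
  "increments": [
    {"tx": 0, "ty": 0, "tz": 0, "wx": 0, "wy": 0, "wz": 0, "gripper": 0.76},
    {"tx": 0, "ty": 0, "tz": 0, "wx": 0, "wy": 0, "wz": 0, "gripper": 0.73},
    {"tx": 0, "ty": 0, "tz": 0, "wx": 0, "wy": 0, "wz": 0, "gripper": 0.7},
    {"tx": 0, "ty": 0, "tz": 0, "wx": 0, "wy": 0, "wz": 0, "gripper": 0.67},
    {"tx": 0, "ty": 0, "tz": 0, "wx": 0, "wy": 0, "wz": 0, "gripper": 0.6}
  ]
}}

```text
time: 17.2
position: [0.6509, -0.2537, 0.009]
tool_rot: [3.124, -0.33, 0.0]
ft_force: [-0.3, 0.3, 0.4]
grip_width: 0.689
grip_force: 10.0
```

Emit:
{"op": "jog_arm", "data": {
  "increments": [
    {"tx": 0, "ty": 0, "tz": 0, "wx": 0, "wy": 0, "wz": 0, "gripper": 0.5},
    {"tx": 0, "ty": 0, "tz": 0, "wx": 0, "wy": 0, "wz": 0, "gripper": 0.4},
    {"tx": 0, "ty": 0, "tz": 0, "wx": 0, "wy": 0, "wz": 0, "gripper": 0.4},
    {"tx": 0, "ty": 0, "tz": 0, "wx": 0, "wy": 0, "wz": 0, "gripper": 0.4},
    {"tx": 0, "ty": 0, "tz": 0, "wx": 0, "wy": 0, "wz": 0, "gripper": 0.4}
  ],
  "grip_force": 35
}}

```text
time: 17.62
position: [0.6509, -0.2537, 0.009]
tool_rot: [3.124, -0.33, 0.0]
ft_force: [-1.0, 0.4, 0.6]
grip_width: 0.688
grip_force: 35.0
```

```bash
python3 plan.py 650.8,-253.6,70,-12 652,-120,70,2 653.5,14.6,50,15.1 653.5,14.6,18,15.1 653.5,14.6,12.5,15.1
```

```text
t 17.62 p [ 650.9 -253.7    9. ] yaw -12.05 tilt [ 0.0001 -0.0002] w 59.8 F [-1.   0.4  0.6]
650.8,-253.6,70,-12 t [-0.1, -0.1, -61.0] w [0.0, -0.0, -0.001] len 61 deg 0.1
652,-120,70,2 t [-26.6, -130.9, -0.0] w [0.0, -0.0, -0.244] len 134 deg 14.0
653.5,14.6,50,15.1 t [6.2, -134.5, 19.9] w [0.0, -0.0, -0.229] len 136 deg 13.1
653.5,14.6,18,15.1 t [-0.0, 0.0, 32.0] w [0.0, -0.0, 0.0] len 32 deg 0.0
653.5,14.6,12.5,15.1 t [-0.0, 0.0, 5.5] w [0.0, -0.0, 0.0] len 6 deg 0.0
```

Emit:
{"op": "jog_arm", "data": {
  "increments": [
    {"tx": 0, "ty": 0, "tz": -4, "wx": 0, "wy": 0, "wz": 0, "gripper": 0.4},
    {"tx": 0, "ty": 0, "tz": -14, "wx": 0, "wy": 0, "wz": 0, "gripper": 0.4},
    {"tx": 0, "ty": 0, "tz": -30, "wx": 0, "wy": 0, "wz": 0, "gripper": 0.4},
    {"tx": 0, "ty": 0, "tz": -48, "wx": 0, "wy": 0, "wz": 0, "gripper": 0.4},
    {"tx": 0, "ty": 0, "tz": -61, "wx": 0, "wy": 0, "wz": 0, "gripper": 0.4}
  ]
}}

```text
time: 18.03
position: [0.6513, -0.2536, 0.0717]
tool_rot: [3.124, -0.329, 0.002]
ft_force: [0.7, 0.0, -2.7]
grip_width: 0.687
grip_force: 35.0
```

Emit:
{"op": "jog_arm", "data": {
  "increments": [
    {"tx": -3, "ty": -15, "tz": 0, "wx": 0, "wy": 0, "wz": -0.028, "gripper": 0.4},
    {"tx": -8, "ty": -40, "tz": 0, "wx": 0, "wy": 0, "wz": -0.075, "gripper": 0.4},
    {"tx": -14, "ty": -69, "tz": 0, "wx": 0, "wy": 0, "wz": -0.128, "gripper": 0.4},
    {"tx": -20, "ty": -100, "tz": 0, "wx": 0, "wy": 0, "wz": -0.186, "gripper": 0.4},
    {"tx": -26.6, "ty": -130.9, "tz": 0, "wx": 0, "wy": 0, "wz": -0.244, "gripper": 0.4}
  ]
}}

```text
time: 18.45
position: [0.6508, -0.1152, 0.0685]
tool_rot: [-3.139, -0.064, 0.003]
ft_force: [0.7, 1.4, -3.2]
grip_width: 0.687
grip_force: 35.0
```

Emit:
{"op": "jog_arm", "data": {
  "increments": [
    {"tx": 1.5, "ty": -32, "tz": 4, "wx": 0, "wy": 0, "wz": -0.055, "gripper": 0.4},
    {"tx": 3, "ty": -65, "tz": 8, "wx": 0, "wy": 0, "wz": -0.11, "gripper": 0.4},
    {"tx": 4.5, "ty": -96, "tz": 13, "wx": 0, "wy": 0, "wz": -0.163, "gripper": 0.4},
    {"tx": 5.6, "ty": -121, "tz": 17, "wx": 0, "wy": 0, "wz": -0.206, "gripper": 0.4},
    {"tx": 6.2, "ty": -134.5, "tz": 20, "wx": 0, "wy": 0, "wz": -0.229, "gripper": 0.4}
  ]
}}

```text
time: 18.87
position: [0.6513, 0.0234, 0.0484]
tool_rot: [-3.108, -0.429, 0.004]
ft_force: [0.2, 1.1, -3.1]
grip_width: 0.689
grip_force: 35.0
```

Emit:
{"op": "jog_arm", "data": {
  "increments": [
    {"tx": 0, "ty": 0, "tz": 5, "wx": 0, "wy": 0, "wz": 0, "gripper": 0.4},
    {"tx": 0, "ty": 0, "tz": 13, "wx": 0, "wy": 0, "wz": 0, "gripper": 0.4},
    {"tx": 0, "ty": 0, "tz": 21, "wx": 0, "wy": 0, "wz": 0, "gripper": 0.4},
    {"tx": 0, "ty": 0, "tz": 27, "wx": 0, "wy": 0, "wz": 0, "gripper": 0.4},
    {"tx": 0, "ty": 0, "tz": 30, "wx": 0, "wy": 0, "wz": 0, "gripper": 0.4}
  ]
}}

```text
time: 19.28
position: [0.6528, 0.0122, 0.0179]
tool_rot: [3.114, 0.407, -0.004]
ft_force: [0.2, -1.1, -2.0]
grip_width: 0.684
grip_force: 35.0
```

Emit:
{"op": "jog_arm", "data": {
  "increments": [
    {"tx": 0, "ty": 0, "tz": 0, "wx": 0, "wy": 0, "wz": 0, "gripper": 0.4},
    {"tx": 0, "ty": 0, "tz": 0, "wx": 0, "wy": 0, "wz": 0, "gripper": 0.4},
    {"tx": 0, "ty": 0, "tz": 0, "wx": 0, "wy": 0, "wz": 0, "gripper": 0.4},
    {"tx": 0, "ty": 0, "tz": 0, "wx": 0, "wy": 0, "wz": 0, "gripper": 0.4},
    {"tx": 0, "ty": 0, "tz": 0, "wx": 0, "wy": 0, "wz": 0, "gripper": 0.4}
  ]
}}

```text
time: 19.7
position: [0.6542, 0.0146, 0.0204]
tool_rot: [3.114, 0.411, 0.001]
ft_force: [0.1, 0.3, -2.9]
grip_width: 0.689
grip_force: 35.0
```

Emit:
{"op": "jog_arm", "data": {
  "increments": [
    {"tx": 0, "ty": 0, "tz": 0, "wx": 0, "wy": 0, "wz": 0, "gripper": 0.4},
    {"tx": 0, "ty": 0, "tz": 0, "wx": 0, "wy": 0, "wz": 0, "gripper": 0.4},
    {"tx": 0, "ty": 0, "tz": 0, "wx": 0, "wy": 0, "wz": 0, "gripper": 0.4},
    {"tx": 0, "ty": 0, "tz": 0, "wx": 0, "wy": 0, "wz": 0, "gripper": 0.4},
    {"tx": 0, "ty": 0, "tz": 0, "wx": 0, "wy": 0, "wz": 0, "gripper": 0.4}
  ]
}}

```text
time: 20.12
position: [0.6538, 0.0146, 0.0199]
tool_rot: [3.114, 0.412, 0.0]
ft_force: [0.3, -0.1, -2.8]
grip_width: 0.688
grip_force: 35.0
```

```bash
python3 plan.py 653.7,14.6,12.3,15.1
```

```text
t 20.12 p [653.8  14.6  19.9] yaw 15.06 tilt [ 0.0001 -0.0001] w 59.9 F [ 0.3 -0.1 -2.8]
653.7,14.6,12.3,15.1 t [-0.1, 0.0, 7.6] w [0.0, -0.0, -0.001] len 8 deg 0.1
```

Emit:
{"op": "jog_arm", "data": {
  "increments": [
    {"tx": 0, "ty": 0, "tz": 2, "wx": 0, "wy": 0, "wz": 0, "gripper": 0.4},
    {"tx": 0, "ty": 0, "tz": 4, "wx": 0, "wy": 0, "wz": 0, "gripper": 0.4},
    {"tx": 0, "ty": 0, "tz": 6, "wx": 0, "wy": 0, "wz": 0, "gripper": 0.4},
    {"tx": 0, "ty": 0, "tz": 7.3, "wx": 0, "wy": 0, "wz": 0, "gripper": 0.4},
    {"tx": 0, "ty": 0, "tz": 7.8, "wx": 0, "wy": 0, "wz": 0, "gripper": 0.4}
  ]
}}

```text
time: 20.53
position: [0.6536, 0.0146, 0.012]
tool_rot: [3.114, 0.412, -0.001]
ft_force: [-1.4, -0.1, 1.4]
grip_width: 0.68
grip_force: 35.0
```

Emit:
{"op": "jog_arm", "data": {
  "increments": [
    {"tx": 0, "ty": 0, "tz": 0, "wx": 0, "wy": 0, "wz": 0, "gripper": 0.4},
    {"tx": 0, "ty": 0, "tz": 0, "wx": 0, "wy": 0, "wz": 0, "gripper": 0.4},
    {"tx": 0, "ty": 0, "tz": 0, "wx": 0, "wy": 0, "wz": 0, "gripper": 0.75},
    {"tx": 0, "ty": 0, "tz": 0, "wx": 0, "wy": 0, "wz": 0, "gripper": 0.85},
    {"tx": 0, "ty": 0, "tz": 0, "wx": 0, "wy": 0, "wz": 0, "gripper": 1}
  ]
}}

```text
time: 20.95
position: [0.6543, 0.0147, 0.0125]
tool_rot: [3.114, 0.412, 0.002]
ft_force: [0.0, -0.9, -0.1]
grip_width: 0.821
grip_force: 0.0
```

Emit:
{"op": "jog_arm", "data": {
  "increments": [
    {"tx": 0, "ty": 0, "tz": 0, "wx": 0, "wy": 0, "wz": 0, "gripper": 1},
    {"tx": 0, "ty": 0, "tz": -10, "wx": 0, "wy": 0, "wz": 0, "gripper": 1},
    {"tx": 0, "ty": 0, "tz": -35, "wx": 0, "wy": 0, "wz": 0, "gripper": 1},
    {"tx": 0, "ty": 0, "tz": -70, "wx": 0, "wy": 0, "wz": 0, "gripper": 1},
    {"tx": 0, "ty": 0, "tz": -108, "wx": 0, "wy": 0, "wz": 0, "gripper": 1}
  ]
}}

```text
time: 21.37
position: [0.6526, 0.0146, 0.1205]
tool_rot: [-3.114, -0.412, 0.004]
ft_force: [0.6, 0.2, -0.4]
grip_width: 0.998
grip_force: 0.0
```

```bash
python3 plan.py 653.8,14.6,120,15.06 585,140,120,8.5 517,264,120,2 449,388.5,80,-4.5 449,388.5,38.5,-4.5
```

```text
t 21.37 p [652.6  14.6 120.5] yaw 15.07 tilt [-0.0028  0.0001] w 86.9 F [ 0.6  0.2 -0.4]
653.8,14.6,120,15.06 t [1.1, 0.3, 0.5] w [-0.001, 0.003, 0.0] len 1 deg 0.2
585,140,120,8.5 t [-33.8, -139.0, 0.0] w [0.0, -0.0, 0.115] len 143 deg 6.6
517,264,120,2 t [-49.0, -132.6, -0.0] w [0.0, -0.0, 0.113] len 141 deg 6.5
449,388.5,80,-4.5 t [-63.6, -126.8, 39.9] w [0.0, -0.0, 0.114] len 147 deg 6.5
449,388.5,38.5,-4.5 t [-0.0, -0.0, 41.5] w [0.0, -0.0, -0.0] len 42 deg 0.0
```

```bash
cat >> h.py <<'E'
_m=masks
def masks(im):
    d=_m(im);H,S,V=[c.astype(int) for c in cv2.split(cv2.cvtColor(im["color"],cv2.COLOR_BGR2HSV))]
    d["yeltop"]=(H>=22)&(H<=36)&(S>110)&(V>150); d["redtop"]=((H<=5)|(H>=172))&(S>150)&(V>150); d["bluetop"]=(H>=95)&(H<=125)&(S>85)&(V>100)
    return d
E
python3 - <<'E'
from h import *
ims=grab();d=np.pi/180
J=[("yel","yeltop",(.058,.046,.0001,.061),(.449,.3885,-.08)),("grey","non",None,None),("red","redtop",(.058,.046,.0001,.033),(.4558,-.372,.154)),("blue","bluetop",(.112,.06,.0001,.034),(.6535,.0146,.263))]
for n,k,b,x in J:
  if b:
    for s in(ims,ims[:1],ims[1:]):
      p,e=fit(s,k,box(*b),x);print(n,(p[:2]*1000).round(1),round(p[2]/d,1),round(e))
E
```

```text
yel [448.6 387.3] -5.7 32
yel [448.3 387.7] -5.7 23
yel [450.9 385.7] -5.6 24
red [ 457.1 -370. ] 9.4 61
red [ 454.7 -368.8] 9.7 66
red [ 458.4 -370.8] 10.3 41
blue [656.2  15.1] 16.5 1008
blue [886.4  14.2] -53.2 0
blue [655.9  14.1] 17.4 992
```

Emit:
{"op": "jog_arm", "data": {
  "increments": [
    {"tx": -6, "ty": -24, "tz": 0, "wx": 0, "wy": 0, "wz": 0.02, "gripper": 1},
    {"tx": -13, "ty": -52, "tz": 0, "wx": 0, "wy": 0, "wz": 0.043, "gripper": 1},
    {"tx": -20, "ty": -81, "tz": 0, "wx": 0, "wy": 0, "wz": 0.067, "gripper": 1},
    {"tx": -27, "ty": -110, "tz": 0, "wx": 0, "wy": 0, "wz": 0.091, "gripper": 1},
    {"tx": -33.8, "ty": -139, "tz": 0, "wx": 0, "wy": 0, "wz": 0.115, "gripper": 1}
  ]
}}

```text
time: 21.88
position: [0.5844, 0.1412, 0.1207]
tool_rot: [3.133, 0.23, 0.001]
ft_force: [1.1, 0.9, -0.3]
grip_width: 0.999
grip_force: 0.0
```

Emit:
{"op": "jog_arm", "data": {
  "increments": [
    {"tx": -10, "ty": -27, "tz": 0, "wx": 0, "wy": 0, "wz": 0.023, "gripper": 1},
    {"tx": -20, "ty": -54, "tz": 0, "wx": 0, "wy": 0, "wz": 0.046, "gripper": 1},
    {"tx": -30, "ty": -80, "tz": 0, "wx": 0, "wy": 0, "wz": 0.068, "gripper": 1},
    {"tx": -39, "ty": -106, "tz": 0, "wx": 0, "wy": 0, "wz": 0.091, "gripper": 1},
    {"tx": -49, "ty": -132.6, "tz": 0, "wx": 0, "wy": 0, "wz": 0.113, "gripper": 1}
  ]
}}

```text
time: 22.3
position: [0.5166, 0.2651, 0.1207]
tool_rot: [3.141, 0.053, 0.002]
ft_force: [0.1, 0.6, 0.6]
grip_width: 1.001
grip_force: 0.0
```

Emit:
{"op": "jog_arm", "data": {
  "increments": [
    {"tx": -13, "ty": -26, "tz": 4, "wx": 0, "wy": 0, "wz": 0.027, "gripper": 1},
    {"tx": -27, "ty": -54, "tz": 12, "wx": 0, "wy": 0, "wz": 0.056, "gripper": 1},
    {"tx": -42, "ty": -83, "tz": 22, "wx": 0, "wy": 0, "wz": 0.088, "gripper": 1},
    {"tx": -56, "ty": -110, "tz": 32, "wx": 0, "wy": 0, "wz": 0.117, "gripper": 1},
    {"tx": -63.9, "ty": -125.5, "tz": 40, "wx": 0, "wy": 0, "wz": 0.134, "gripper": 1}
  ]
}}

```text
time: 22.72
position: [0.4458, 0.3912, 0.0803]
tool_rot: [-3.136, 0.151, 0.001]
ft_force: [-1.1, 1.0, 0.2]
grip_width: 0.998
grip_force: 0.0
```

Emit:
{"op": "jog_arm", "data": {
  "increments": [
    {"tx": 0, "ty": 0, "tz": 0, "wx": 0, "wy": 0, "wz": 0, "gripper": 1},
    {"tx": 0, "ty": 0, "tz": 0, "wx": 0, "wy": 0, "wz": 0, "gripper": 1},
    {"tx": 0, "ty": 0, "tz": 0, "wx": 0, "wy": 0, "wz": 0, "gripper": 1},
    {"tx": 0, "ty": 0, "tz": 0, "wx": 0, "wy": 0, "wz": 0, "gripper": 1},
    {"tx": 0, "ty": 0, "tz": 0, "wx": 0, "wy": 0, "wz": 0, "gripper": 1}
  ]
}}

```text
time: 23.13
position: [0.4503, 0.3859, 0.0806]
tool_rot: [3.137, -0.16, 0.002]
ft_force: [0.3, -0.6, -0.5]
grip_width: 0.997
grip_force: 0.0
```

Emit:
{"op": "jog_arm", "data": {
  "increments": [
    {"tx": 0, "ty": 0, "tz": 0, "wx": 0, "wy": 0, "wz": 0, "gripper": 1},
    {"tx": 0, "ty": 0, "tz": 0, "wx": 0, "wy": 0, "wz": 0, "gripper": 1},
    {"tx": 0, "ty": 0, "tz": 0, "wx": 0, "wy": 0, "wz": 0, "gripper": 1},
    {"tx": 0, "ty": 0, "tz": 0, "wx": 0, "wy": 0, "wz": 0, "gripper": 1},
    {"tx": 0, "ty": 0, "tz": 0, "wx": 0, "wy": 0, "wz": 0, "gripper": 1}
  ]
}}

```text
time: 23.55
position: [0.4488, 0.3871, 0.08]
tool_rot: [3.138, -0.156, -0.0]
ft_force: [-0.4, 0.1, 0.3]
grip_width: 1.0
grip_force: 0.0
```

```bash
python3 plan.py 448.8,387.2,38.5,-5.7; python3 - <<'E'
from h import *
ims=grab();d=np.pi/180
for s in(ims,ims[:1],ims[1:]):
  p,e=fit(s,"non",box(.112,.06,.031,.003),(.6535,.0146,.263),extra=box(.132,.08,.003,0)(.6535,.0146,.263));print("bluenon",(p[:2]*1000).round(1),round(p[2]/d,1),round(e))
  p,e=fit(s,"bluetop",box(.112,.06,.0001,.034),(.6535,.0146,.263));print("bluetop",(p[:2]*1000).round(1),round(p[2]/d,1),round(e))
E
```

```text
t 23.55 p [448.8 387.1  80. ] yaw -5.69 tilt [-0.     -0.0001] w 87.0 F [-0.4  0.1  0.3]
448.8,387.2,38.5,-5.7 t [-0.0, -0.1, 41.5] w [0.0, 0.0, 0.0] len 42 deg 0.0
bluenon [655.9  14. ] 14.4 65
bluetop [654.9  14.5] 16.0 207
bluenon [652.1  25.9] 15.5 53
bluetop [655.8  16.5] 12.7 206
bluenon [656.3  14.2] 14.2 64
bluetop [655.6  14.8] 14.1 206
```

Emit:
{"op": "jog_arm", "data": {
  "increments": [
    {"tx": 0, "ty": 0, "tz": 8, "wx": 0, "wy": 0, "wz": 0, "gripper": 1},
    {"tx": 0, "ty": 0, "tz": 20, "wx": 0, "wy": 0, "wz": 0, "gripper": 1},
    {"tx": 0, "ty": 0, "tz": 31, "wx": 0, "wy": 0, "wz": 0, "gripper": 1},
    {"tx": 0, "ty": 0, "tz": 39, "wx": 0, "wy": 0, "wz": 0, "gripper": 1},
    {"tx": 0, "ty": 0, "tz": 41.5, "wx": 0, "wy": 0, "wz": 0, "gripper": 0.9}
  ],
  "grip_force": 10
}}

```text
time: 24.07
position: [0.4474, 0.386, 0.0358]
tool_rot: [3.135, -0.155, -0.005]
ft_force: [-0.3, -0.2, -0.3]
grip_width: 0.974
grip_force: 0.0
```

Emit:
{"op": "jog_arm", "data": {
  "increments": [
    {"tx": 0, "ty": 0, "tz": 0, "wx": 0, "wy": 0, "wz": 0, "gripper": 0.8},
    {"tx": 0, "ty": 0, "tz": 0, "wx": 0, "wy": 0, "wz": 0, "gripper": 0.7},
    {"tx": 0, "ty": 0, "tz": 0, "wx": 0, "wy": 0, "wz": 0, "gripper": 0.65},
    {"tx": 0, "ty": 0, "tz": 0, "wx": 0, "wy": 0, "wz": 0, "gripper": 0.6},
    {"tx": 0, "ty": 0, "tz": 0, "wx": 0, "wy": 0, "wz": 0, "gripper": 0.58}
  ]
}}

```text
time: 24.48
position: [0.4491, 0.3875, 0.039]
tool_rot: [-3.137, 0.156, -0.001]
ft_force: [0.1, -0.2, -0.1]
grip_width: 0.64
grip_force: 0.0
```

Emit:
{"op": "jog_arm", "data": {
  "increments": [
    {"tx": 0, "ty": 0, "tz": 0, "wx": 0, "wy": 0, "wz": 0, "gripper": 0.55},
    {"tx": 0, "ty": 0, "tz": 0, "wx": 0, "wy": 0, "wz": 0, "gripper": 0.5},
    {"tx": 0, "ty": 0, "tz": 0, "wx": 0, "wy": 0, "wz": 0, "gripper": 0.4},
    {"tx": 0, "ty": 0, "tz": 0, "wx": 0, "wy": 0, "wz": 0, "gripper": 0.3},
    {"tx": 0, "ty": 0, "tz": 0, "wx": 0, "wy": 0, "wz": 0, "gripper": 0.3}
  ],
  "grip_force": 20
}}

```text
time: 24.9
position: [0.4489, 0.3873, 0.0387]
tool_rot: [-3.138, 0.156, -0.0]
ft_force: [-0.3, -1.0, 2.7]
grip_width: 0.53
grip_force: 20.0
```

Emit:
{"op": "jog_arm", "data": {
  "increments": [
    {"tx": 0, "ty": 0, "tz": -4, "wx": 0, "wy": 0, "wz": 0, "gripper": 0.3},
    {"tx": 0, "ty": 0, "tz": -15, "wx": 0, "wy": 0, "wz": 0, "gripper": 0.3},
    {"tx": 0, "ty": 0, "tz": -35, "wx": 0, "wy": 0, "wz": 0, "gripper": 0.3},
    {"tx": 0, "ty": 0, "tz": -55, "wx": 0, "wy": 0, "wz": 0, "gripper": 0.3},
    {"tx": 0, "ty": 0, "tz": -71.5, "wx": 0, "wy": 0, "wz": 0, "gripper": 0.3}
  ]
}}

```text
time: 25.32
position: [0.4489, 0.3876, 0.112]
tool_rot: [-3.137, 0.155, -0.001]
ft_force: [0.8, 0.1, -1.1]
grip_width: 0.529
grip_force: 20.0
```

```bash
python3 plan.py 448.8,387.1,110,-5.7 475,240,110,-2 475,60,110,2.5 450.1,-139.7,60,7.5 450.1,-139.7,20,7.5
```

```text
t 25.32 p [448.9 387.6 112. ] yaw -5.67 tilt [0.0008 0.0007] w 46.0 F [ 0.8  0.1 -1.1]
448.8,387.1,110,-5.7 t [-0.1, 0.5, 2.0] w [-0.001, -0.001, 0.001] len 2 deg 0.1
475,240,110,-2 t [40.8, 143.8, 0.0] w [0.0, 0.0, -0.065] len 149 deg 3.7
475,60,110,2.5 t [6.3, 179.9, 0.1] w [0.0, 0.0, -0.079] len 180 deg 4.5
450.1,-139.7,60,7.5 t [-33.7, 198.4, 50.0] w [0.0, 0.0, -0.087] len 207 deg 5.0
450.1,-139.7,20,7.5 t [0.0, -0.0, 40.0] w [0.0, 0.0, 0.0] len 40 deg 0.0
```

Emit:
{"op": "jog_arm", "data": {
  "increments": [
    {"tx": 6, "ty": 21, "tz": 0, "wx": 0, "wy": 0, "wz": -0.009, "gripper": 0.3},
    {"tx": 14, "ty": 50, "tz": 0, "wx": 0, "wy": 0, "wz": -0.022, "gripper": 0.3},
    {"tx": 23, "ty": 80, "tz": 0, "wx": 0, "wy": 0, "wz": -0.036, "gripper": 0.3},
    {"tx": 32, "ty": 112, "tz": 0, "wx": 0, "wy": 0, "wz": -0.05, "gripper": 0.3},
    {"tx": 40.8, "ty": 143.8, "tz": 0, "wx": 0, "wy": 0, "wz": -0.065, "gripper": 0.3}
  ]
}}

```text
time: 25.73
position: [0.4753, 0.2389, 0.1109]
tool_rot: [-3.141, 0.051, -0.001]
ft_force: [0.3, -0.3, -0.4]
grip_width: 0.528
grip_force: 20.0
```

Emit:
{"op": "jog_arm", "data": {
  "increments": [
    {"tx": 2, "ty": 36, "tz": 0, "wx": 0, "wy": 0, "wz": -0.016, "gripper": 0.3},
    {"tx": 3, "ty": 72, "tz": 0, "wx": 0, "wy": 0, "wz": -0.032, "gripper": 0.3},
    {"tx": 4, "ty": 108, "tz": 0, "wx": 0, "wy": 0, "wz": -0.048, "gripper": 0.3},
    {"tx": 5, "ty": 144, "tz": 0, "wx": 0, "wy": 0, "wz": -0.064, "gripper": 0.3},
    {"tx": 6.3, "ty": 179.9, "tz": 0, "wx": 0, "wy": 0, "wz": -0.079, "gripper": 0.3}
  ]
}}

```text
time: 26.15
position: [0.4751, 0.0585, 0.111]
tool_rot: [3.141, 0.072, 0.002]
ft_force: [0.3, 0.0, -1.1]
grip_width: 0.528
grip_force: 20.0
```

Emit:
{"op": "jog_arm", "data": {
  "increments": [
    {"tx": -5, "ty": 28, "tz": 0, "wx": 0, "wy": 0, "wz": -0.011, "gripper": 0.3},
    {"tx": -9, "ty": 52, "tz": 0, "wx": 0, "wy": 0, "wz": -0.022, "gripper": 0.3},
    {"tx": -12, "ty": 72, "tz": 0, "wx": 0, "wy": 0, "wz": -0.031, "gripper": 0.3},
    {"tx": -15, "ty": 89, "tz": 0, "wx": 0, "wy": 0, "wz": -0.038, "gripper": 0.3},
    {"tx": -17.6, "ty": 104.3, "tz": 0, "wx": 0, "wy": 0, "wz": -0.044, "gripper": 0.3}
  ]
}}

```text
time: 26.57
position: [0.4623, -0.0462, 0.1109]
tool_rot: [3.138, 0.139, 0.001]
ft_force: [-0.2, -0.2, -1.1]
grip_width: 0.526
grip_force: 20.0
```

Emit:
{"op": "jog_arm", "data": {
  "increments": [
    {"tx": -4, "ty": 20, "tz": 5, "wx": 0, "wy": 0, "wz": -0.01, "gripper": 0.3},
    {"tx": -9, "ty": 42, "tz": 17, "wx": 0, "wy": 0, "wz": -0.02, "gripper": 0.3},
    {"tx": -14, "ty": 64, "tz": 32, "wx": 0, "wy": 0, "wz": -0.03, "gripper": 0.3},
    {"tx": -18, "ty": 83, "tz": 44, "wx": 0, "wy": 0, "wz": -0.039, "gripper": 0.3},
    {"tx": -20.1, "ty": 93.3, "tz": 50, "wx": 0, "wy": 0, "wz": -0.044, "gripper": 0.3}
  ]
}}

```text
time: 26.98
position: [0.4493, -0.1419, 0.0594]
tool_rot: [3.135, 0.205, -0.002]
ft_force: [0.0, 0.3, -1.4]
grip_width: 0.528
grip_force: 20.0
```

Emit:
{"op": "jog_arm", "data": {
  "increments": [
    {"tx": 0, "ty": 0, "tz": 8, "wx": 0, "wy": 0, "wz": 0, "gripper": 0.3},
    {"tx": 0, "ty": 0, "tz": 18, "wx": 0, "wy": 0, "wz": 0, "gripper": 0.3},
    {"tx": 0, "ty": 0, "tz": 28, "wx": 0, "wy": 0, "wz": 0, "gripper": 0.3},
    {"tx": 0, "ty": 0, "tz": 36, "wx": 0, "wy": 0, "wz": 0, "gripper": 0.3},
    {"tx": 0, "ty": 0, "tz": 40, "wx": 0, "wy": 0, "wz": 0, "gripper": 0.3}
  ]
}}

```text
time: 27.4
position: [0.4501, -0.1383, 0.0187]
tool_rot: [-3.134, -0.211, 0.003]
ft_force: [-0.3, -0.2, -0.4]
grip_width: 0.525
grip_force: 20.0
```

Emit:
{"op": "jog_arm", "data": {
  "increments": [
    {"tx": 0, "ty": 0, "tz": 0, "wx": 0, "wy": 0, "wz": 0, "gripper": 0.3},
    {"tx": 0, "ty": 0, "tz": 0, "wx": 0, "wy": 0, "wz": 0, "gripper": 0.3},
    {"tx": 0, "ty": 0, "tz": 0, "wx": 0, "wy": 0, "wz": 0, "gripper": 0.3},
    {"tx": 0, "ty": 0, "tz": 0, "wx": 0, "wy": 0, "wz": 0, "gripper": 0.3},
    {"tx": 0, "ty": 0, "tz": 0, "wx": 0, "wy": 0, "wz": 0, "gripper": 0.3}
  ]
}}

```text
time: 27.82
position: [0.4511, -0.1398, 0.0205]
tool_rot: [3.134, 0.209, 0.001]
ft_force: [-0.6, 0.1, -0.8]
grip_width: 0.527
grip_force: 20.0
```

Emit:
{"op": "jog_arm", "data": {
  "increments": [
    {"tx": 0, "ty": 0, "tz": 0, "wx": 0, "wy": 0, "wz": 0, "gripper": 0.3},
    {"tx": 0, "ty": 0, "tz": 0, "wx": 0, "wy": 0, "wz": 0, "gripper": 0.3},
    {"tx": 0, "ty": 0, "tz": 0, "wx": 0, "wy": 0, "wz": 0, "gripper": 0.3},
    {"tx": 0, "ty": 0, "tz": 0, "wx": 0, "wy": 0, "wz": 0, "gripper": 0.3},
    {"tx": 0, "ty": 0, "tz": 0, "wx": 0, "wy": 0, "wz": 0, "gripper": 0.3}
  ]
}}

```text
time: 28.23
position: [0.4507, -0.1397, 0.0201]
tool_rot: [3.135, 0.208, 0.0]
ft_force: [-1.2, -0.5, -1.9]
grip_width: 0.527
grip_force: 20.0
```

```bash
python3 plan.py 450.1,-139.7,10.8,7.5
```

```text
t 28.23 p [ 450.7 -139.7   20.1] yaw 7.61 tilt [ 0.     -0.0001] w 45.9 F [-1.2 -0.5 -1.9]
450.1,-139.7,10.8,7.5 t [-0.6, -0.1, 9.3] w [0.0, -0.0, 0.002] len 9 deg 0.1
```

Emit:
{"op": "jog_arm", "data": {
  "increments": [
    {"tx": -0.3, "ty": 0, "tz": 3, "wx": 0, "wy": 0, "wz": 0, "gripper": 0.3},
    {"tx": -0.5, "ty": 0, "tz": 6, "wx": 0, "wy": 0, "wz": 0, "gripper": 0.3},
    {"tx": -0.5, "ty": 0, "tz": 8, "wx": 0, "wy": 0, "wz": 0, "gripper": 0.3},
    {"tx": -0.5, "ty": 0, "tz": 9, "wx": 0, "wy": 0, "wz": 0, "gripper": 0.3},
    {"tx": -0.5, "ty": 0, "tz": 9.4, "wx": 0, "wy": 0, "wz": 0, "gripper": 0.3}
  ]
}}

```text
time: 28.65
position: [0.4497, -0.1396, 0.0107]
tool_rot: [-3.134, -0.208, 0.002]
ft_force: [-3.2, 0.5, 7.2]
grip_width: 0.529
grip_force: 20.0
```

Emit:
{"op": "jog_arm", "data": {
  "increments": [
    {"tx": 0, "ty": 0, "tz": 0, "wx": 0, "wy": 0, "wz": 0, "gripper": 0.3},
    {"tx": 0, "ty": 0, "tz": 0, "wx": 0, "wy": 0, "wz": 0, "gripper": 0.3},
    {"tx": 0, "ty": 0, "tz": 0, "wx": 0, "wy": 0, "wz": 0, "gripper": 0.6},
    {"tx": 0, "ty": 0, "tz": 0, "wx": 0, "wy": 0, "wz": 0, "gripper": 0.7},
    {"tx": 0, "ty": 0, "tz": 0, "wx": 0, "wy": 0, "wz": 0, "gripper": 0.8}
  ]
}}

```text
time: 29.07
position: [0.4505, -0.1398, 0.0107]
tool_rot: [3.134, 0.208, 0.001]
ft_force: [0.7, 0.2, -0.3]
grip_width: 0.669
grip_force: 0.0
```

Emit:
{"op": "jog_arm", "data": {
  "increments": [
    {"tx": 0, "ty": 0, "tz": 0, "wx": 0, "wy": 0, "wz": 0, "gripper": 0.9},
    {"tx": 0, "ty": 0, "tz": -10, "wx": 0, "wy": 0, "wz": 0, "gripper": 1},
    {"tx": 0, "ty": 0, "tz": -35, "wx": 0, "wy": 0, "wz": 0, "gripper": 1},
    {"tx": 0, "ty": 0, "tz": -70, "wx": 0, "wy": 0, "wz": 0, "gripper": 1},
    {"tx": 0, "ty": 0, "tz": -100, "wx": 0, "wy": 0, "wz": 0, "gripper": 1}
  ]
}}

```text
time: 29.48
position: [0.4501, -0.1396, 0.1126]
tool_rot: [-3.135, -0.209, -0.0]
ft_force: [0.6, -0.8, 0.2]
grip_width: 0.979
grip_force: 0.0
```

```bash
python3 - <<'E'
from h import *
ims=grab();d=np.pi/180
for s in(ims,ims[:1],ims[1:]):
  p,e=fit(s,"non",box(.112,.06,.031,0),(.4575,.3866,.02));print("grey",(p[:2]*1000).round(1),round(p[2]/d,1),round(e))
  p,e=fit(s,"non",box(.112,.06,.031,.003),(.6535,.0146,.263),extra=box(.132,.08,.003,0)(.6535,.0146,.263));print("bluenon",(p[:2]*1000).round(1),round(p[2]/d,1),round(e))
  p,e=fit(s,"bluetop",box(.112,.06,.0001,.034),(.6535,.0146,.263));print("bluetop",(p[:2]*1000).round(1),round(p[2]/d,1),round(e))
E
python3 plan.py 450.3,-139.7,110.7,7.6 475,40,110,4 485,220,110,2 457.7,386.7,70,1.2 457.7,386.7,9,1.2
```

```text
grey [457.9 385. ] 1.1 126
bluenon [655.9  14. ] 14.4 65
bluetop [656.   14.3] 15.9 202
grey [458.2 386.3] 1.5 110
bluenon [652.2  25.8] 15.4 54
bluetop [653.8  17.2] 12.6 201
grey [456.  385.6] -1.7 132
bluenon [656.3  14.2] 14.2 65
bluetop [657.3  14.6] 14.5 208
t 29.58 p [ 454.3 -140.8  116.7] yaw 7.61 tilt [ 0.0105 -0.0034] w 85.9 F [ 0.9  0.1 -0.2]
450.3,-139.7,110.7,7.6 t [-3.9, -1.6, 5.9] w [0.005, -0.01, 0.0] len 7 deg 0.6
475,40,110,4 t [48.3, -174.9, 0.8] w [-0.0, 0.0, 0.063] len 181 deg 3.6
485,220,110,2 t [22.5, -178.9, -0.0] w [-0.0, 0.0, 0.035] len 180 deg 2.0
457.7,386.7,70,1.2 t [-21.5, -167.5, 40.0] w [-0.0, 0.0, 0.014] len 174 deg 0.8
457.7,386.7,9,1.2 t [0.0, 0.0, 61.0] w [-0.0, 0.0, -0.0] len 61 deg 0.0
```

Emit:
{"op": "jog_arm", "data": {
  "increments": [
    {"tx": 9, "ty": -32, "tz": 0, "wx": 0, "wy": 0, "wz": 0.011, "gripper": 1},
    {"tx": 18, "ty": -66, "tz": 0, "wx": 0, "wy": 0, "wz": 0.024, "gripper": 1},
    {"tx": 28, "ty": -102, "tz": 0, "wx": 0, "wy": 0, "wz": 0.037, "gripper": 1},
    {"tx": 38, "ty": -138, "tz": 0, "wx": 0, "wy": 0, "wz": 0.05, "gripper": 1},
    {"tx": 48.3, "ty": -174.9, "tz": 0, "wx": 0, "wy": 0, "wz": 0.063, "gripper": 1}
  ]
}}

```text
time: 30.0
position: [0.4746, 0.0414, 0.1108]
tool_rot: [3.139, 0.107, 0.0]
ft_force: [0.1, -0.1, -0.0]
grip_width: 0.997
grip_force: 0.0
```

Emit:
{"op": "jog_arm", "data": {
  "increments": [
    {"tx": 4, "ty": -36, "tz": 0, "wx": 0, "wy": 0, "wz": 0.007, "gripper": 1},
    {"tx": 9, "ty": -72, "tz": 0, "wx": 0, "wy": 0, "wz": 0.014, "gripper": 1},
    {"tx": 13, "ty": -108, "tz": 0, "wx": 0, "wy": 0, "wz": 0.021, "gripper": 1},
    {"tx": 18, "ty": -144, "tz": 0, "wx": 0, "wy": 0, "wz": 0.028, "gripper": 1},
    {"tx": 22.5, "ty": -178.9, "tz": 0, "wx": 0, "wy": 0, "wz": 0.035, "gripper": 1}
  ]
}}

```text
time: 30.42
position: [0.4845, 0.2219, 0.1107]
tool_rot: [3.141, 0.054, 0.0]
ft_force: [0.3, 0.1, 0.5]
grip_width: 1.002
grip_force: 0.0
```

Emit:
{"op": "jog_arm", "data": {
  "increments": [
    {"tx": -5, "ty": -37, "tz": 5, "wx": 0, "wy": 0, "wz": 0.003, "gripper": 1},
    {"tx": -10, "ty": -76, "tz": 14, "wx": 0, "wy": 0, "wz": 0.006, "gripper": 1},
    {"tx": -15, "ty": -114, "tz": 24, "wx": 0, "wy": 0, "wz": 0.009, "gripper": 1},
    {"tx": -19, "ty": -147, "tz": 34, "wx": 0, "wy": 0, "wz": 0.012, "gripper": 1},
    {"tx": -21.5, "ty": -167, "tz": 40, "wx": 0, "wy": 0, "wz": 0.014, "gripper": 1}
  ]
}}

```text
time: 30.83
position: [0.4549, 0.3904, 0.0696]
tool_rot: [-3.14, -0.039, 0.003]
ft_force: [-0.3, -0.3, 0.1]
grip_width: 1.002
grip_force: 0.0
```

Emit:
{"op": "jog_arm", "data": {
  "increments": [
    {"tx": 0, "ty": 0, "tz": 0, "wx": 0, "wy": 0, "wz": 0, "gripper": 1},
    {"tx": 0, "ty": 0, "tz": 0, "wx": 0, "wy": 0, "wz": 0, "gripper": 1},
    {"tx": 0, "ty": 0, "tz": 0, "wx": 0, "wy": 0, "wz": 0, "gripper": 1},
    {"tx": 0, "ty": 0, "tz": 0, "wx": 0, "wy": 0, "wz": 0, "gripper": 1},
    {"tx": 0, "ty": 0, "tz": 0, "wx": 0, "wy": 0, "wz": 0, "gripper": 1}
  ]
}}

```text
time: 31.25
position: [0.4587, 0.3846, 0.071]
tool_rot: [3.141, 0.029, 0.002]
ft_force: [-0.2, 0.7, -0.2]
grip_width: 1.003
grip_force: 0.0
```

Emit:
{"op": "jog_arm", "data": {
  "increments": [
    {"tx": 0, "ty": 0, "tz": 0, "wx": 0, "wy": 0, "wz": 0, "gripper": 1},
    {"tx": 0, "ty": 0, "tz": 0, "wx": 0, "wy": 0, "wz": 0, "gripper": 1},
    {"tx": 0, "ty": 0, "tz": 0, "wx": 0, "wy": 0, "wz": 0, "gripper": 1},
    {"tx": 0, "ty": 0, "tz": 0, "wx": 0, "wy": 0, "wz": 0, "gripper": 1},
    {"tx": 0, "ty": 0, "tz": 0, "wx": 0, "wy": 0, "wz": 0, "gripper": 1}
  ]
}}

```text
time: 31.67
position: [0.4576, 0.3861, 0.0707]
tool_rot: [3.141, 0.032, 0.0]
ft_force: [0.1, -0.3, -1.0]
grip_width: 0.999
grip_force: 0.0
```

```bash
python3 plan.py 457.7,386.1,9,1; python3 - <<'E'
from h import *
ims=grab();d=np.pi/180;a=[]
for im,pt in((ims[0],(.6535,.0146,.02)),(ims[1],(.6535,.0146,.02)),(ims[0],(.45,-.14,.02)),(ims[1],(.45,-.14,.02))):
  u,v=(int(q) for q in proj(im,[pt])[0])
  b=cv2.resize(im["color"][v-30:v+30,u-40:u+40],(400,300))
  for hs in (box(.112,.06,.031,.003)(.6535,.0146,15.1*d),box(.058,.046,.03,.003)(.4501,-.1397,7.5*d),box(.132,.08,.003,0)(.6535,.0146,15.1*d),box(.086,.074,.003,0)(.4501,-.1397,7.5*d)):
    for P in hs: cv2.polylines(b,[cv2.convexHull(((proj(im,P)-[u-40,v-30]+.5)*5).astype(np.int32))],True,(0,255,0),1)
  a.append(b)
cv2.imwrite("pics/k8.png",np.vstack([np.hstack(a[:2]),np.hstack(a[2:])]))
E
```

```text
t 31.67 p [457.6 386.1  70.7] yaw 1.18 tilt [ 0.0001 -0.0001] w 86.9 F [ 0.1 -0.3 -1. ]
457.7,386.1,9,1 t [0.1, 0.0, 61.7] w [0.0, -0.0, 0.003] len 62 deg 0.2
```

View pics/k8.png

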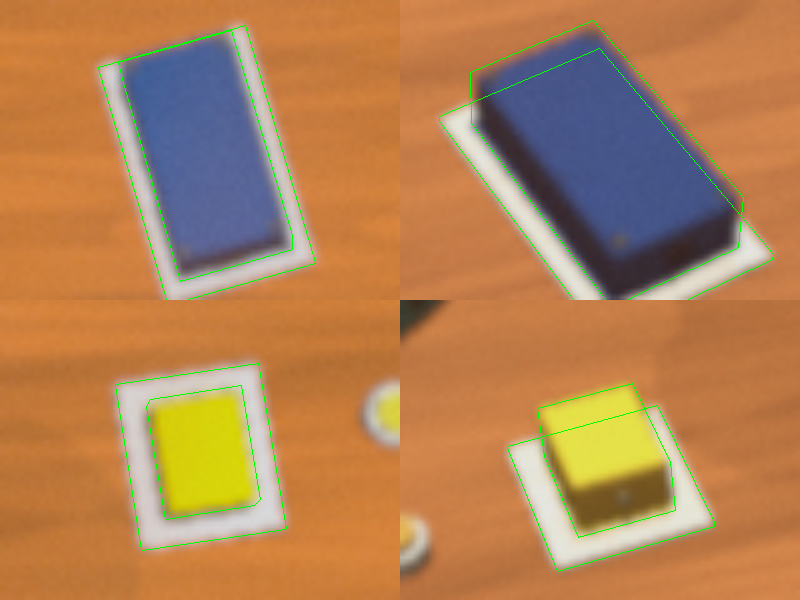

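The blue case (top left) and the capacitor (bottom) match their target outlines within about 1 mm. Now the grey case.

Emit:
{"op": "jog_arm", "data": {
  "increments": [
    {"tx": 0, "ty": 0, "tz": 10, "wx": 0, "wy": 0, "wz": 0, "gripper": 1},
    {"tx": 0, "ty": 0, "tz": 26, "wx": 0, "wy": 0, "wz": 0, "gripper": 1},
    {"tx": 0, "ty": 0, "tz": 42, "wx": 0, "wy": 0, "wz": 0, "gripper": 1},
    {"tx": 0, "ty": 0, "tz": 52, "wx": 0, "wy": 0, "wz": 0, "gripper": 1},
    {"tx": 0, "ty": 0, "tz": 56, "wx": 0, "wy": 0, "wz": 0, "gripper": 1}
  ]
}}

```text
time: 32.18
position: [0.4563, 0.3851, 0.0121]
tool_rot: [3.139, 0.033, -0.005]
ft_force: [-0.3, -0.7, -0.0]
grip_width: 1.003
grip_force: 0.0
```

Emit:
{"op": "jog_arm", "data": {
  "increments": [
    {"tx": 0, "ty": 0, "tz": 2, "wx": 0, "wy": 0, "wz": 0, "gripper": 1},
    {"tx": 0, "ty": 0, "tz": 4, "wx": 0, "wy": 0, "wz": 0, "gripper": 1},
    {"tx": 0, "ty": 0, "tz": 5.5, "wx": 0, "wy": 0, "wz": 0, "gripper": 1},
    {"tx": 0, "ty": 0, "tz": 5.5, "wx": 0, "wy": 0, "wz": 0, "gripper": 0.9},
    {"tx": 0, "ty": 0, "tz": 5.5, "wx": 0, "wy": 0, "wz": 0, "gripper": 0.8}
  ],
  "grip_force": 10
}}

```text
time: 32.6
position: [0.4579, 0.3865, 0.0097]
tool_rot: [-3.141, -0.033, -0.001]
ft_force: [-0.2, -0.3, 0.1]
grip_width: 0.919
grip_force: 0.0
```

Emit:
{"op": "jog_arm", "data": {
  "increments": [
    {"tx": 0, "ty": 0, "tz": 0, "wx": 0, "wy": 0, "wz": 0, "gripper": 0.76},
    {"tx": 0, "ty": 0, "tz": 0, "wx": 0, "wy": 0, "wz": 0, "gripper": 0.73},
    {"tx": 0, "ty": 0, "tz": 0, "wx": 0, "wy": 0, "wz": 0, "gripper": 0.7},
    {"tx": 0, "ty": 0, "tz": 0, "wx": 0, "wy": 0, "wz": 0, "gripper": 0.67},
    {"tx": 0, "ty": 0, "tz": 0, "wx": 0, "wy": 0, "wz": 0, "gripper": 0.6}
  ]
}}

```text
time: 33.02
position: [0.4577, 0.3853, 0.0092]
tool_rot: [3.14, 0.032, -0.0]
ft_force: [-0.5, -2.4, 2.8]
grip_width: 0.694
grip_force: 9.9
```

Emit:
{"op": "jog_arm", "data": {
  "increments": [
    {"tx": 0, "ty": 0, "tz": 0, "wx": 0, "wy": 0, "wz": 0, "gripper": 0.5},
    {"tx": 0, "ty": 0, "tz": 0, "wx": 0, "wy": 0, "wz": 0, "gripper": 0.4},
    {"tx": 0, "ty": 0, "tz": 0, "wx": 0, "wy": 0, "wz": 0, "gripper": 0.4},
    {"tx": 0, "ty": 0, "tz": 0, "wx": 0, "wy": 0, "wz": 0, "gripper": 0.4},
    {"tx": 0, "ty": 0, "tz": 0, "wx": 0, "wy": 0, "wz": 0, "gripper": 0.4}
  ],
  "grip_force": 35
}}

```text
time: 33.43
position: [0.4577, 0.3853, 0.0092]
tool_rot: [3.14, 0.032, -0.0]
ft_force: [-1.4, -3.8, 5.5]
grip_width: 0.69
grip_force: 34.8
```

```bash
python3 plan.py 457.6,386.1,70,1.2 460,258,70,4 462.3,130.2,50,6.5 462.3,130.2,20,6.5
```

```text
t 33.43 p [457.7 385.3   9.2] yaw 1.17 tilt [-0.0001 -0.0016] w 60.0 F [-1.4 -3.8  5.5]
457.6,386.1,70,1.2 t [-0.1, -0.7, -60.8] w [0.002, 0.0, -0.001] len 61 deg 0.1
460,258,70,4 t [-0.4, 128.2, -0.0] w [-0.0, 0.0, -0.048] len 128 deg 2.8
462.3,130.2,50,6.5 t [-6.5, 127.6, 19.9] w [-0.0, 0.0, -0.044] len 129 deg 2.5
462.3,130.2,20,6.5 t [-0.0, 0.0, 30.0] w [-0.0, 0.0, -0.0] len 30 deg 0.0
```

Emit:
{"op": "jog_arm", "data": {
  "increments": [
    {"tx": 0, "ty": 0, "tz": -4, "wx": 0, "wy": 0, "wz": 0, "gripper": 0.4},
    {"tx": 0, "ty": 0, "tz": -14, "wx": 0, "wy": 0, "wz": 0, "gripper": 0.4},
    {"tx": 0, "ty": 0, "tz": -30, "wx": 0, "wy": 0, "wz": 0, "gripper": 0.4},
    {"tx": 0, "ty": 0, "tz": -48, "wx": 0, "wy": 0, "wz": 0, "gripper": 0.4},
    {"tx": 0, "ty": 0, "tz": -61, "wx": 0, "wy": 0, "wz": 0, "gripper": 0.4}
  ]
}}

```text
time: 33.85
position: [0.4575, 0.3877, 0.0719]
tool_rot: [-3.139, -0.034, -0.001]
ft_force: [0.3, 0.7, -2.2]
grip_width: 0.691
grip_force: 34.8
```

Emit:
{"op": "jog_arm", "data": {
  "increments": [
    {"tx": 0, "ty": 15, "tz": 0, "wx": 0, "wy": 0, "wz": -0.006, "gripper": 0.4},
    {"tx": 0, "ty": 40, "tz": 0, "wx": 0, "wy": 0, "wz": -0.015, "gripper": 0.4},
    {"tx": 0, "ty": 69, "tz": 0, "wx": 0, "wy": 0, "wz": -0.026, "gripper": 0.4},
    {"tx": 0, "ty": 99, "tz": 0, "wx": 0, "wy": 0, "wz": -0.037, "gripper": 0.4},
    {"tx": -0.4, "ty": 128.2, "tz": 0, "wx": 0, "wy": 0, "wz": -0.048, "gripper": 0.4}
  ]
}}

```text
time: 34.27
position: [0.4597, 0.2576, 0.0705]
tool_rot: [-3.139, -0.111, -0.001]
ft_force: [-0.2, -0.3, -1.6]
grip_width: 0.689
grip_force: 34.8
```

Emit:
{"op": "jog_arm", "data": {
  "increments": [
    {"tx": -1.5, "ty": 30, "tz": 4, "wx": 0, "wy": 0, "wz": -0.01, "gripper": 0.4},
    {"tx": -3, "ty": 61, "tz": 8, "wx": 0, "wy": 0, "wz": -0.021, "gripper": 0.4},
    {"tx": -4.6, "ty": 90, "tz": 13, "wx": 0, "wy": 0, "wz": -0.031, "gripper": 0.4},
    {"tx": -5.8, "ty": 114, "tz": 17, "wx": 0, "wy": 0, "wz": -0.039, "gripper": 0.4},
    {"tx": -6.5, "ty": 127.6, "tz": 20, "wx": 0, "wy": 0, "wz": -0.044, "gripper": 0.4}
  ]
}}

```text
time: 34.68
position: [0.4622, 0.1273, 0.0501]
tool_rot: [3.136, 0.173, 0.001]
ft_force: [0.1, -1.1, -2.8]
grip_width: 0.689
grip_force: 34.8
```

Emit:
{"op": "jog_arm", "data": {
  "increments": [
    {"tx": 0, "ty": 0, "tz": 5, "wx": 0, "wy": 0, "wz": 0, "gripper": 0.4},
    {"tx": 0, "ty": 0, "tz": 13, "wx": 0, "wy": 0, "wz": 0, "gripper": 0.4},
    {"tx": 0, "ty": 0, "tz": 21, "wx": 0, "wy": 0, "wz": 0, "gripper": 0.4},
    {"tx": 0, "ty": 0, "tz": 27, "wx": 0, "wy": 0, "wz": 0, "gripper": 0.4},
    {"tx": 0, "ty": 0, "tz": 30, "wx": 0, "wy": 0, "wz": 0, "gripper": 0.4}
  ]
}}

```text
time: 35.1
position: [0.4611, 0.1316, 0.0189]
tool_rot: [-3.136, -0.181, 0.003]
ft_force: [-0.1, 1.2, -2.3]
grip_width: 0.689
grip_force: 34.8
```

Emit:
{"op": "jog_arm", "data": {
  "increments": [
    {"tx": 0, "ty": 0, "tz": 0, "wx": 0, "wy": 0, "wz": 0, "gripper": 0.4},
    {"tx": 0, "ty": 0, "tz": 0, "wx": 0, "wy": 0, "wz": 0, "gripper": 0.4},
    {"tx": 0, "ty": 0, "tz": 0, "wx": 0, "wy": 0, "wz": 0, "gripper": 0.4},
    {"tx": 0, "ty": 0, "tz": 0, "wx": 0, "wy": 0, "wz": 0, "gripper": 0.4},
    {"tx": 0, "ty": 0, "tz": 0, "wx": 0, "wy": 0, "wz": 0, "gripper": 0.4}
  ]
}}

```text
time: 35.52
position: [0.4624, 0.1305, 0.0204]
tool_rot: [3.137, 0.177, 0.001]
ft_force: [0.1, 0.4, -2.3]
grip_width: 0.689
grip_force: 34.8
```

Emit:
{"op": "jog_arm", "data": {
  "increments": [
    {"tx": 0, "ty": 0, "tz": 0, "wx": 0, "wy": 0, "wz": 0, "gripper": 0.4},
    {"tx": 0, "ty": 0, "tz": 0, "wx": 0, "wy": 0, "wz": 0, "gripper": 0.4},
    {"tx": 0, "ty": 0, "tz": 0, "wx": 0, "wy": 0, "wz": 0, "gripper": 0.4},
    {"tx": 0, "ty": 0, "tz": 0, "wx": 0, "wy": 0, "wz": 0, "gripper": 0.4},
    {"tx": 0, "ty": 0, "tz": 0, "wx": 0, "wy": 0, "wz": 0, "gripper": 0.4}
  ]
}}

```text
time: 35.93
position: [0.4621, 0.1303, 0.0201]
tool_rot: [3.137, 0.177, 0.0]
ft_force: [0.7, -0.4, -3.4]
grip_width: 0.687
grip_force: 34.8
```

```bash
python3 plan.py 462.3,130.2,12.3,6.5; python3 - <<'E'
from h import *
im,=grab(("scene",));d=np.pi/180
u,v=(int(q) for q in proj(im,[(.4623,.1302,.02)])[0])
b=cv2.resize(im["color"][v-45:v+45,u-60:u+60],(720,540))
for hs in (box(.112,.06,.031,.0107)(.4623,.1302,6.5*d),box(.132,.08,.003,0)(.4623,.1302,6.5*d)):
    for P in hs: cv2.polylines(b,[cv2.convexHull(((proj(im,P)-[u-60,v-45]+.5)*6).astype(np.int32))],True,(0,255,0),1)
cv2.imwrite("pics/k9.png",b)
E
```

```text
t 35.93 p [462.1 130.3  20.1] yaw 6.46 tilt [ 0.     -0.0001] w 59.8 F [ 0.7 -0.4 -3.4]
462.3,130.2,12.3,6.5 t [0.2, 0.1, 7.8] w [0.0, -0.0, -0.001] len 8 deg 0.1
```

View pics/k9.png

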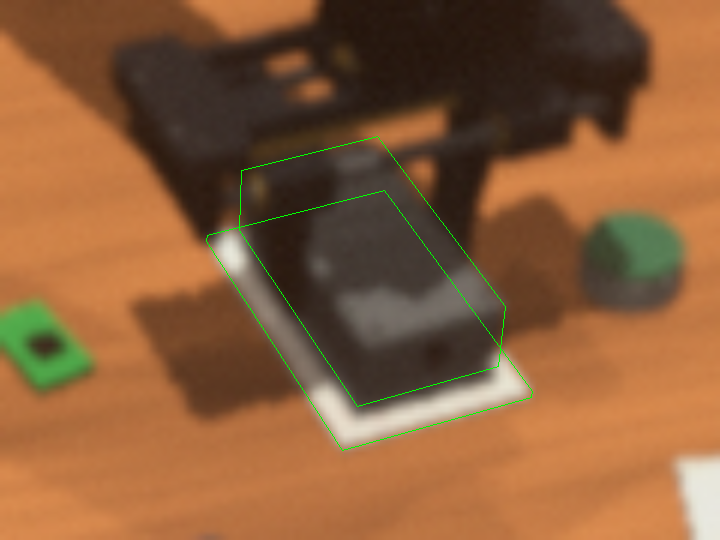

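The grey case hovers squared over its card (centre about (370,290)). Lowering and releasing.

Emit:
{"op": "jog_arm", "data": {
  "increments": [
    {"tx": 0, "ty": 0, "tz": 2, "wx": 0, "wy": 0, "wz": 0, "gripper": 0.4},
    {"tx": 0, "ty": 0, "tz": 4, "wx": 0, "wy": 0, "wz": 0, "gripper": 0.4},
    {"tx": 0, "ty": 0, "tz": 6, "wx": 0, "wy": 0, "wz": 0, "gripper": 0.4},
    {"tx": 0, "ty": 0, "tz": 7, "wx": 0, "wy": 0, "wz": 0, "gripper": 0.4},
    {"tx": 0, "ty": 0, "tz": 7.6, "wx": 0, "wy": 0, "wz": 0, "gripper": 0.4}
  ]
}}

```text
time: 36.4
position: [0.4618, 0.1302, 0.0122]
tool_rot: [3.136, 0.177, -0.001]
ft_force: [-1.6, -0.3, 3.0]
grip_width: 0.682
grip_force: 34.8
```

Emit:
{"op": "jog_arm", "data": {
  "increments": [
    {"tx": 0, "ty": 0, "tz": 0, "wx": 0, "wy": 0, "wz": 0, "gripper": 0.4},
    {"tx": 0, "ty": 0, "tz": 0, "wx": 0, "wy": 0, "wz": 0, "gripper": 0.4},
    {"tx": 0, "ty": 0, "tz": 0, "wx": 0, "wy": 0, "wz": 0, "gripper": 0.75},
    {"tx": 0, "ty": 0, "tz": 0, "wx": 0, "wy": 0, "wz": 0, "gripper": 0.85},
    {"tx": 0, "ty": 0, "tz": 0, "wx": 0, "wy": 0, "wz": 0, "gripper": 1}
  ]
}}

```text
time: 36.82
position: [0.4626, 0.1305, 0.0129]
tool_rot: [-3.137, -0.177, -0.002]
ft_force: [0.2, -0.6, -0.3]
grip_width: 0.823
grip_force: 0.0
```

Emit:
{"op": "jog_arm", "data": {
  "increments": [
    {"tx": 0, "ty": 0, "tz": 0, "wx": 0, "wy": 0, "wz": 0, "gripper": 1},
    {"tx": 0, "ty": 0, "tz": -10, "wx": 0, "wy": 0, "wz": 0, "gripper": 1},
    {"tx": 0, "ty": 0, "tz": -35, "wx": 0, "wy": 0, "wz": 0, "gripper": 1},
    {"tx": 0, "ty": 0, "tz": -70, "wx": 0, "wy": 0, "wz": 0, "gripper": 1},
    {"tx": 0, "ty": 0, "tz": -105, "wx": 0, "wy": 0, "wz": 0, "gripper": 1}
  ]
}}

```text
time: 37.23
position: [0.4612, 0.1304, 0.1189]
tool_rot: [-3.136, -0.178, 0.003]
ft_force: [-0.1, -0.4, 0.4]
grip_width: 0.996
grip_force: 0.0
```

Emit:
{"op": "jog_arm", "data": {
  "increments": [
    {"tx": 4, "ty": -30, "tz": -5, "wx": 0, "wy": 0, "wz": 0, "gripper": 1},
    {"tx": 8, "ty": -62, "tz": -12, "wx": 0, "wy": 0, "wz": 0, "gripper": 1},
    {"tx": 12, "ty": -96, "tz": -20, "wx": 0, "wy": 0, "wz": 0, "gripper": 1},
    {"tx": 16, "ty": -130, "tz": -26, "wx": 0, "wy": 0, "wz": 0, "gripper": 1},
    {"tx": 20, "ty": -160, "tz": -30, "wx": 0, "wy": 0, "wz": 0, "gripper": 1}
  ]
}}

```text
time: 37.65
position: [0.464, 0.2941, 0.1496]
tool_rot: [-3.135, -0.178, -0.004]
ft_force: [-0.2, 0.2, 0.4]
grip_width: 1.004
grip_force: 0.0
```

Emit:
{"op": "jog_arm", "data": {
  "increments": [
    {"tx": 0, "ty": -30, "tz": 0, "wx": 0, "wy": 0, "wz": 0, "gripper": 1},
    {"tx": 0, "ty": -55, "tz": 0, "wx": 0, "wy": 0, "wz": 0, "gripper": 1},
    {"tx": 0, "ty": -75, "tz": 0, "wx": 0, "wy": 0, "wz": 0, "gripper": 1},
    {"tx": 0, "ty": -90, "tz": 0, "wx": 0, "wy": 0, "wz": 0, "gripper": 1},
    {"tx": 0, "ty": -100, "tz": 0, "wx": 0, "wy": 0, "wz": 0, "gripper": 1}
  ]
}}

```text
time: 38.07
position: [0.4518, 0.3932, 0.1483]
tool_rot: [-3.135, -0.181, -0.0]
ft_force: [0.4, 0.0, -0.4]
grip_width: 0.996
grip_force: 0.0
```

```bash
python3 plan.py; python3 - <<'E'
from h import *
ims=grab();d=np.pi/180;a=[]
L=[(.4623,.1302,6.5),(.4558,-.3719,8.8),(.6146,.2417,-15)]
H=[(.112,.06,.031),(.058,.046,.03),None];C=[(.132,.08),(.086,.074),(.07,.07)]
for im in ims:
 r=[]
 for (x,y,t),h,c in zip(L,H,C):
  u,v=(int(q) for q in proj(im,[(x,y,.02)])[0])
  b=cv2.resize(im["color"][v-30:v+30,u-26:u+26],(260,300))
  for hs in ((box(*h,.003) if h else knob(.003))(x,y,t*d),box(*c,.003,0)(x,y,t*d)):
    for P in hs: cv2.polylines(b,[cv2.convexHull(((proj(im,P)-[u-26,v-30]+.5)*5).astype(np.int32))],True,(0,255,0),1)
  r.append(b)
 a.append(np.hstack(r))
cv2.imwrite("pics/k10.png",np.vstack(a))
E
```

```text
t 38.07 p [451.8 393.2 148.3] yaw 6.59 tilt [0.     0.0013] w 86.6 F [ 0.4  0.  -0.4]
```

View pics/k10.png

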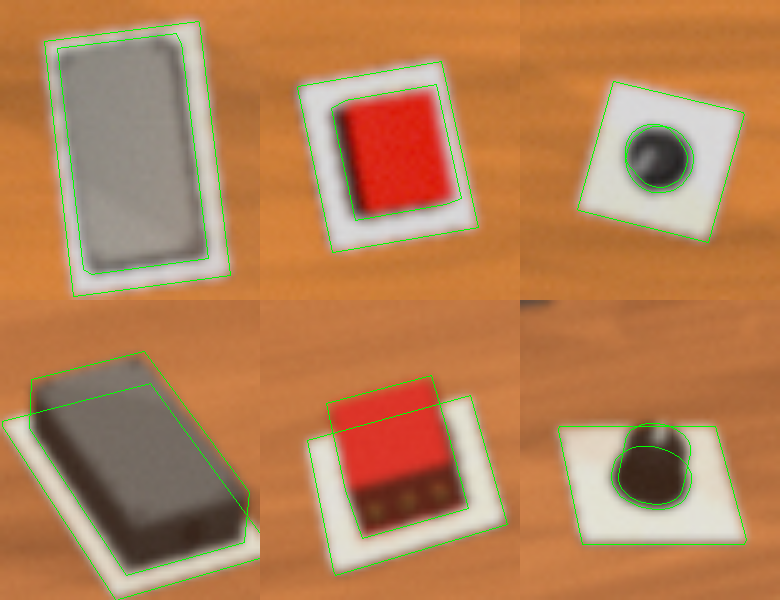

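The grey case, transformer and knob all sit inside their target outlines in both views, as the blue case and capacitor did. Handing the job in.

```bash
python3 -c "
from bench import ctrl
print(ctrl.close_job())"
```

```text
the job is handed in; nothing more can be done
None
```

All five parts stand on their matching cards, within about 1–2 mm of the silhouettes in the camera checks, and I handed the job in at about 38 s with the gripper clear of everything.

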